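# Pack the casting moulds tight in the frame

## Task

Get the plaster moulds that stand on the table ready for pouring: set each one upright in the middle of a bay of its own in the casting frame, joint line parallel to the fence and its face tight against the fence. Then try packers from the revolving stand in the gap between each mould and its stop, and leave in the one that fits snugly (the thickest that will go), standing right down on the board, centred on the mould. Packers that are not needed must end up standing in the sockets of the revolving stand; leave the slip jar, glaze pot and roller where they are.

Things in the scene. Friction and masses are not known exactly. Their poses are not given: they have to be found in the camera images.
- mould_a_mid (a point): closed two-part plaster casting mould, an off-white block 60 mm wide (its y axis), 48 mm tall (z) and 45 to 56 mm thick (x; each mould differs and how much is not known), about 0.25 kg; the joint line between its halves runs across the top along y, the round pour hole is in the middle. The point is its centre, 24 mm above its underside. Two or three of moulds a, b, c are there
- mould_b_mid (a point): closed two-part plaster casting mould, an off-white block 60 mm wide (its y axis), 48 mm tall (z) and 45 to 56 mm thick (x; each mould differs and how much is not known), about 0.25 kg; the joint line between its halves runs across the top along y, the round pour hole is in the middle. The point is its centre, 24 mm above its underside. Two or three of moulds a, b, c are there
- mould_c_mid (a point): closed two-part plaster casting mould, an off-white block 60 mm wide (its y axis), 48 mm tall (z) and 45 to 56 mm thick (x; each mould differs and how much is not known), about 0.25 kg; the joint line between its halves runs across the top along y, the round pour hole is in the middle. The point is its centre, 24 mm above its underside. Two or three of moulds a, b, c are there
- frame: casting frame, fixed: a wooden board 118 x 330 mm, 14 mm thick, with three bays 95 mm apart. Along its far side runs the fence, a wooden bar 16 mm thick, 24 mm high above the board. Facing the fence in each bay, 70 mm from it, is a stop: a wooden block 50 mm wide, 16 mm thick, 24 mm high. Open at the sides. One of the packers fills each mould's gap with 1 to 2 mm to spare. Origin: middle of the board's underside; x points towards the fence, y along it
- bay_1 (a point): left bay of the casting frame: the point lies on the top of the board at the foot of the fence's face, in the middle of the bay. x points level into the fence, y along it, z up; the stop's face is at x = -70 mm
- bay_2 (a point): middle bay of the casting frame: the point lies on the top of the board at the foot of the fence's face, in the middle of the bay. x points level into the fence, y along it, z up; the stop's face is at x = -70 mm
- bay_3 (a point): right bay of the casting frame: the point lies on the top of the board at the foot of the fence's face, in the middle of the bay. x points level into the fence, y along it, z up; the stop's face is at x = -70 mm
- packer_23_mid (a point): packer: flat upright slip of pale wood, 23 mm thick (its y axis), 44 mm wide (x), 95 mm tall (z), 69 g, with a small round dark hole mark; its foot tapers by 3 mm a side over the last 11 mm. The point is its centre, half-way up. It starts standing in its socket on the revolving stand
- packer_18_mid (a point): packer: flat upright slip of pale wood, 18 mm thick (its y axis), 44 mm wide (x), 95 mm tall (z), 54 g, with a small round dark hole mark; its foot tapers by 3 mm a side over the last 11 mm. The point is its centre, half-way up. It starts standing in its socket on the revolving stand
- packer_13_mid (a point): packer: flat upright slip of pale wood, 13 mm thick (its y axis), 44 mm wide (x), 95 mm tall (z), 39 g, with a small round dark hole mark; its foot tapers by 3 mm a side over the last 11 mm. The point is its centre, half-way up. It starts standing in its socket on the revolving stand
- packer_8_mid (a point): packer: flat upright slip of pale wood, 8 mm thick (its y axis), 44 mm wide (x), 95 mm tall (z), 24 g, with a small round dark hole mark; its foot tapers by 3 mm a side over the last 11 mm. The point is its centre, half-way up. It starts standing in its socket on the revolving stand
- slot_23 (a point): socket for the 23 mm packer on the wheel of the revolving stand: the point is the middle of its floor; x points outward from the wheel's axis (the packer's 44 mm width lies along it), z up. Open-topped, inside 46.5 mm along x and 25 mm along y, walls 5 mm thick and 38 mm high
- slot_18 (a point): socket for the 18 mm packer on the wheel of the revolving stand: the point is the middle of its floor; x points outward from the wheel's axis (the packer's 44 mm width lies along it), z up. Open-topped, inside 46.5 mm along x and 20 mm along y, walls 5 mm thick and 38 mm high
- slot_13 (a point): socket for the 13 mm packer on the wheel of the revolving stand: the point is the middle of its floor; x points outward from the wheel's axis (the packer's 44 mm width lies along it), z up. Open-topped, inside 46.5 mm along x and 15 mm along y, walls 5 mm thick and 38 mm high
- slot_8 (a point): socket for the 8 mm packer on the wheel of the revolving stand: the point is the middle of its floor; x points outward from the wheel's axis (the packer's 44 mm width lies along it), z up. Open-topped, inside 46.5 mm along x and 10 mm along y, walls 5 mm thick and 38 mm high
- peg_1 (a point): upright wooden peg of 15 mm diameter near the rim of the stand's wheel, on the side away from the packers, for pulling the wheel round; it rises 85 mm above the wheel's top. The point is on the peg's axis, 12 mm below its tip
- peg_2 (a point): upright wooden peg of 15 mm diameter near the rim of the stand's wheel, on the side away from the packers, for pulling the wheel round; it rises 85 mm above the wheel's top. The point is on the peg's axis, 12 mm below its tip
- peg_3 (a point): upright wooden peg of 15 mm diameter near the rim of the stand's wheel, on the side away from the packers, for pulling the wheel round; it rises 85 mm above the wheel's top. The point is on the peg's axis, 12 mm below its tip
- peg_4 (a point): upright wooden peg of 15 mm diameter near the rim of the stand's wheel, on the side away from the packers, for pulling the wheel round; it rises 85 mm above the wheel's top. The point is on the peg's axis, 12 mm below its tip
- peg_5 (a point): upright wooden peg of 15 mm diameter near the rim of the stand's wheel, on the side away from the packers, for pulling the wheel round; it rises 85 mm above the wheel's top. The point is on the peg's axis, 12 mm below its tip
- stand_axis (a point): revolving packer stand: a round plywood wheel of 125 mm radius, 12 mm thick, that turns without limit about a fixed upright axis with light friction (0.05 N m) and stays where it is left. The point is on the axis at the wheel's top face; sockets at 95 mm and pegs at 108 mm from the axis, the four sockets 40 degrees apart on one side, five pegs and a low dish on the other; a knob 36 mm high in the middle. Sockets at the back are too far away to reach
- slip_jar: glass jar of grey slip with a brush and a stick in it, 100 mm across, 164 mm tall; origin at its underside; leave it
- glaze_pot: small glaze pot with black lid, 57 mm across, 63 mm tall; origin at its underside; leave it
- brayer: hand roller with wooden handle, 77 x 160 x 29 mm, lying; origin at its underside; leave it
Not all that is in view belongs to the job. What is shaped like the part that bears mould_b_mid but blue or green is not meant.

How it is judged:
By the outcome, as a careful person would: the job done as asked, in the order asked, and still so for the second after the job is handed in, with the robot touching nothing.
Of mould_a, mould_b, mould_c only 2 to 3 are there at a start; the rules pass over those that are not, and their reading is None.
At some moment in a run one of mould_a, mould_b, mould_c may be knocked a few centimetres aside while the robot is not near it.
It also fails if it takes over 210 s, if anything falls off the work surface, if the arm or the gripper's body presses on something with over 40 N, if the wrist force passes 120 N, or if a joint passes its speed limit or range.

## Robot

A 7-joint arm with a two-finger parallel gripper is mounted at the origin on a cart in front of the work surface, level with it; the furniture and walls round the work are solid. World frame = base frame: x ahead of the robot, y to its left, z up, the work surface at z = 0. Lengths are in m, angles in rad, forces in N, time in s.
With the tool pointing down it reaches from about 0.425 to 0.925 m from the base axis. Payload 6.8 kg.
Tool frame: the origin (TCP) lies on the mounting face of the last link; the fingertips stand 173 mm ahead of it and the grasp point (between the pads) lies 155 mm ahead of it; z points along the fingers, y is the line along which they close (so a half turn about z gives the same grasp; the last joint's range is limited). The gripper opens to 85 mm and grips with 20 to 120 N. Pads are 22 mm wide; open, the fingers measure 114 mm over their backs; the gripper's body (76 mm by 85 mm) begins 54 mm behind the grasp point. The pads swing forward as they close: fully open they stand 13 mm farther back than shut.
Start: joints at [-1.261, 0.477, 0.022, 1.555, -0.011, 1.109, -0.083], TCP at [0.274, 0.617, 0.405] pointing down, gripper open.
Joint ranges: [-2.96, 2.96], [-0.34, 2.1], [-1.41, 1.46], [0.24, 2.44], [-1.37, 4.51], [0.17, 1.92], [-2.96, 2.96]. Speed limits (rad/s): [2.39, 2.39, 3.14, 3.14, 3.14, 3.14, 3.14].

## Interface

Orientations are given as a unit quaternion [w, x, y, z].
In Python, from station import bot gives the robot as it stands. The module is installed in compiled form; this text tells all that it offers.
- The arm moves only by the shell command python3 -m pendant 'ROWS' [FORCE]. ROWS is JSON, a list of rows, each a list of 5 numbers: the finger opening in m, from 0 to 0.0854, then the shift along the tool's x, y, z in m, then the turn about the tool's z in degrees. In form: [[jaw, x, y, z, yaw], ...]. A call has 1 to 12 rows; each row shifts and turns the commanded pose from where the row before left it, along the tool's axes as they then stand; what a row does not reach is not made up. A row lasts 1/12 s, in which the tool goes at most 41.7 mm and 7.16 degrees, less where a joint would pass 70% of its speed; a pose out of reach is approached as far as the arm can. A call with a gripper value outside its range is refused whole. The fingers move at their own pace and stop on an object; FORCE is the grip in N (left out, the last holds). Time passes only in rows, so rows that do not move let the fingers close. It gives the time, the measured TCP pose, the force, the opening and the grip force at its end, in the units of the state.
- bot.get_obs(): the state, without advancing time (a new reading comes with each control period).
- bot.read_camera(name): name is "scene" or "top" or "wrist"; returns (picture, depth): 400x640x3 uint8, blue, green, red; 400x640 float32, m along the optical axis (not along the pixel's ray), 0 where there is no reading.
- bot.camera_model(name): a dict with "intrinsics" (3x3 intrinsics, pixels), "dist_coeffs" ([k1, k2, p1, p2, k3] as OpenCV has them; the pictures are not rectified), "R" (3x3) and "t" (3): a world point X has camera coordinates R X + t. Camera axes: x right, y down, z forward; pixel columns grow to the right and rows downward; lengths in m; the calibration is good to about 2 mm. A picture is of the moment at which its call begins: read the wrist's pose just before it. camera_model takes no time and is no camera call; for the wrist camera it gives the pose at the moment of the call.
- bot.hand_in(): hands the job in; it is judged then, once.
Trained networks look in the newest picture that a camera, given by its name, has taken for a name from the list of things; names that differ only in an ending like _2 or _b are one class to them, and where a whole thing is asked for, a point or a joint stands for the part that bears it (a point fixed in the world has none). Each returns a list of dicts, best first, with "score" (0 to 1); they miss things now and then, are a little off and sometimes report something else, mostly with a low value. They report only what shows in the picture. A call takes as long as a camera call. They do not tell look-alikes from the thing itself.
- bot.boxes_of(name, camera): "at" ([column, row] in pixels, amid what is visible of it).
- bot.trace(name, camera): "mask" (400x640 bool, what is visible of it) and "at" ([column, row] in pixels, amid what is visible of it).
- bot.pinpoint(name, camera): "at" ([column, row] in pixels: a listed point, or the origin of a listed thing).
The state is a dict: "t": time; "q": joint angles; "joint_vel": joint speeds; "joint_torque": joint torques, N m; "eef_pos": TCP position; "tool_rot": TCP orientation; "contact_force": force on the tool from outside, world axes, zero at the start; "torque": the same for the moment, N m; "gripper_width": opening from 0.0 (shut) to 1.0 (fully open); "grasp_force": force on a finger pad.
Only numpy, scipy, OpenCV 4.12 (cv2) and the standard library are available. Lean on these libraries where they do the work, as an engineer would, in place of code of your own. Each camera call takes 0.05 s, during which the arm holds its last target. There are 200 camera calls.

## Working session

There is one attempt and no reset: what is moved stays moved. The work goes in short steps, Python scripts to look and compute and a shell command to move; the robot and the scene stay as the last step left them, time stands still between calls to the robot, and variables do not carry over. Pictures are saved under pics/ and viewed, at most 14 in all, crops included, and the job is handed in when it is done.

```bash
ls; mkdir -p pics; python3 - <<'E'
from station import bot
import cv2,numpy as np
o=bot.get_obs();print({k:np.round(v,3).tolist() for k,v in o.items()})
for c in("scene","top"):
    im,d=bot.read_camera(c);cv2.imwrite(f"pics/{c}0.png",im)
    m=bot.camera_model(c);print(c,np.round(m["R"],3).tolist(),np.round(m["t"],3),np.round(m["intrinsics"],1).tolist())
E
```

```text
pics
{'t': 0.0, 'q': [-1.261, 0.478, 0.022, 1.556, -0.012, 1.109, -0.083], 'joint_vel': [-0.0, 0.0, 0.001, -0.0, -0.0, -0.001, 0.001], 'joint_torque': [0.0, -59.644, 1.608, -28.12, 0.012, 0.009, 0.0], 'eef_pos': [0.274, 0.617, 0.404], 'tool_rot': [-0.0, 0.207, 0.978, -0.001], 'contact_force': [-1.094, -0.3, -0.072], 'torque': [-0.012, -0.007, -0.012], 'grasp_force': 0.0, 'gripper_width': 1.001}
scene [[0.779, -0.627, -0.0], [-0.341, -0.423, -0.84], [0.526, 0.654, -0.543]] [-0.413  0.27   1.178] [[492.9, 0.0, 320.8], [0.0, 492.9, 199.5], [0.0, 0.0, 1.0]]
top [[-0.026, -1.0, -0.01], [-0.994, 0.027, -0.108], [0.108, 0.007, -0.994]] [0.043 0.53  1.051] [[386.5, 0.0, 317.2], [0.0, 386.5, 198.1], [0.0, 0.0, 1.0]]
```

View pics/scene0.png

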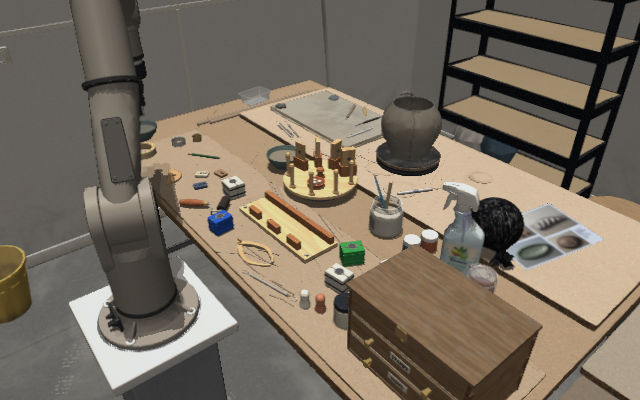

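View pics/top0.png

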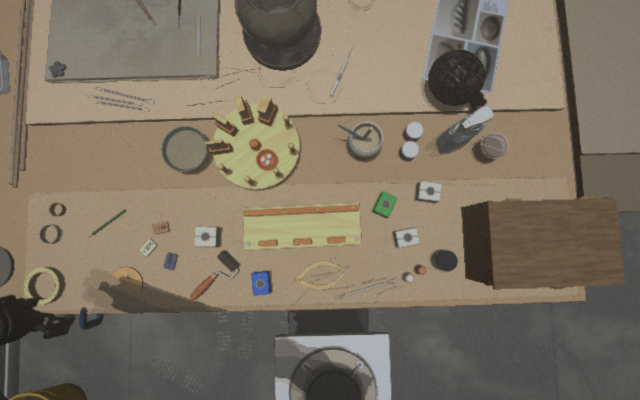

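Off-white moulds in top view are at (206,237), (407,237) and (430,191). The look-alikes are the green block (385,204) and blue block (261,283), plus small clutter at (160,228) and (148,247). Frame is at (302,228). The wheel is at (256,146), its packers at the back, at (219,148), (225,125), (243,110) and (268,110).

```bash
cat > h.py <<'E'
from station import bot
import cv2,numpy as np
def cloud(cam,mask,d,m):
    v,u=np.nonzero(mask&(d>0)); z=d[v,u]
    n=cv2.undistortPoints(np.c_[u,v].astype(float).reshape(-1,1,2),m["intrinsics"],np.array(m["dist_coeffs"])).reshape(-1,2)
    return (np.c_[n*z[:,None],z]-m["t"])@np.array(m["R"])
def ray(px,m,z):
    n=cv2.undistortPoints(np.array(px,float).reshape(1,1,2),np.array(m["intrinsics"]),np.array(m["dist_coeffs"])).ravel()
    R=np.array(m["R"]);c=-R.T@m["t"];r=R.T@np.r_[n,1];return c+r*(z-c[2])/r[2]
def proj(X,m):
    return cv2.projectPoints(np.atleast_2d(np.array(X,float)),cv2.Rodrigues(np.array(m["R"]))[0],np.array(m["t"],float),np.array(m["intrinsics"]),np.array(m["dist_coeffs"]))[0].reshape(-1,2)
def toprect(P,lo,hi):
    T=P[(P[:,2]>lo)&(P[:,2]<hi)]; r=cv2.minAreaRect((T[:,:2]*1000).astype(np.float32));return r,len(T)
def pose():
    o=bot.get_obs();w,x,y,z=o["tool_rot"]
    yaw=np.degrees(np.arctan2(2*(x*y+w*z),1-2*(y*y+z*z)))  # world heading of tool x
    return np.array(o["eef_pos"]),yaw,o
def go(x,y,zg,yaw,frm=None):
    """target grasp point & heading of tool x (deg); prints total yaw turn, then tool shift after turn"""
    p,y0,o=pose() if frm is None else (np.array(frm[:3])+[0,0,.155],frm[3],None)
    dy=(yaw-y0+90)%180-90; h=np.radians(y0+dy); d=np.array([x,y,zg+.155])-p
    # tool x=(c,s,0), z down, y = z x x
    sx=d[0]*np.cos(h)+d[1]*np.sin(h); sy=d[0]*np.sin(h)-d[1]*np.cos(h)
    print(f"yawrow(total about tool z) {-dy:.1f} deg; shift x {sx*1000:.1f} y {sy*1000:.1f} z {-d[2]*1000:.1f} mm; from grasp {np.round(p-[0,0,.155],4)} yaw {y0:.1f}")
E
python3 - <<'E'
from h import *
m=bot.camera_model("top"); im,d=bot.read_camera("top")
for n in("mould_a_mid","frame","packer_23_mid","stand_axis","slip_jar","glaze_pot","brayer"):
    try:L=bot.trace(n,"top")
    except Exception as e: print(n,e);continue
    for r in L:
        P=cloud("top",r["mask"],d,m)
        zz=np.percentile(P[:,2],[5,50,95]) if len(P) else 0
        t=toprect(P,zz[2]-.012,zz[2]+.01) if len(P) else 0
        print(n,round(r["score"],2),r["at"],np.round(zz,3),len(P),np.round(P.mean(0),3),t)
for n in("peg_1","slot_23","packer_23_mid","bay_1","stand_axis","frame","mould_b_mid"):
    print(n,[(round(r["score"],2),np.round(r["at"],1).tolist()) for r in bot.pinpoint(n,"top")])
print(pose()[:2])
cv2.imwrite("pics/c1.png",cv2.resize(im[80:260,180:460],None,fx=2.8,fy=2.8,interpolation=3))
E
```

```text
mould_a_mid 0.69 [424.9, 194.3] [0.016 0.047 0.05 ] 455 [ 0.538 -0.277  0.043] (((540.1423950195312, -281.0617980957031), (58.08534622192383, 49.703304290771484), 81.27862548828125), 377)
mould_a_mid 0.6 [299.5, 221.9] [0.01  0.014 0.038] 4933 [0.455 0.074 0.018] (((454.7836608886719, 75.010986328125), (102.3182144165039, 318.976806640625), 1.3062244653701782), 1004)
frame 0.84 [298.9, 226.8] [0.01  0.014 0.038] 4880 [0.454 0.074 0.018] (((454.7836608886719, 75.010986328125), (102.3182144165039, 318.976806640625), 1.3062244653701782), 1004)
frame 0.41 [256.0, 152.7] [0.03  0.034 0.072] 5336 [0.674 0.195 0.04 ] (((682.6434326171875, 197.61170959472656), (222.3258056640625, 224.81536865234375), 36.25033187866211), 376)
packer_23_mid 0.66 [429.1, 193.5] [0.02  0.047 0.05 ] 446 [ 0.539 -0.278  0.043] (((540.30224609375, -281.0863037109375), (58.08534622192383, 50.0267219543457), 81.27862548828125), 377)
packer_23_mid 0.52 [265.6, 109.4] [0.069 0.124 0.13 ] 289 [0.769 0.16  0.11 ] (((771.9990234375, 161.44854736328125), (23.559608459472656, 44.66014862060547), 67.44432830810547), 162)
sta
[... 766 characters left out ...]
2 0.022 0.029] 516 [0.331 0.317 0.021] (((314.495361328125, 318.5960388183594), (63.543190002441406, 159.05091857910156), 55.47882843017578), 417)
peg_1 [(0.95, [245.4, 177.2]), (0.92, [288.9, 143.8]), (0.88, [222.0, 168.8]), (0.81, [277.1, 174.1]), (0.59, [283.1, 114.6])]
slot_23 [(0.96, [268.5, 117.5]), (0.76, [225.6, 127.8]), (0.68, [218.8, 148.8]), (0.6, [243.9, 114.5])]
packer_23_mid [(0.53, [268.6, 110.7])]
bay_1 [(0.65, [301.7, 207.1]), (0.59, [265.4, 215.9])]
stand_axis [(0.55, [255.6, 146.6])]
frame [(0.83, [301.0, 224.8])]
mould_b_mid [(0.9, [256.3, 281.8]), (0.64, [382.4, 206.0]), (0.56, [407.0, 238.0])]
(array([0.27389231, 0.61696452, 0.40474044]), np.float64(156.06007075538554))
```

View pics/c1.png

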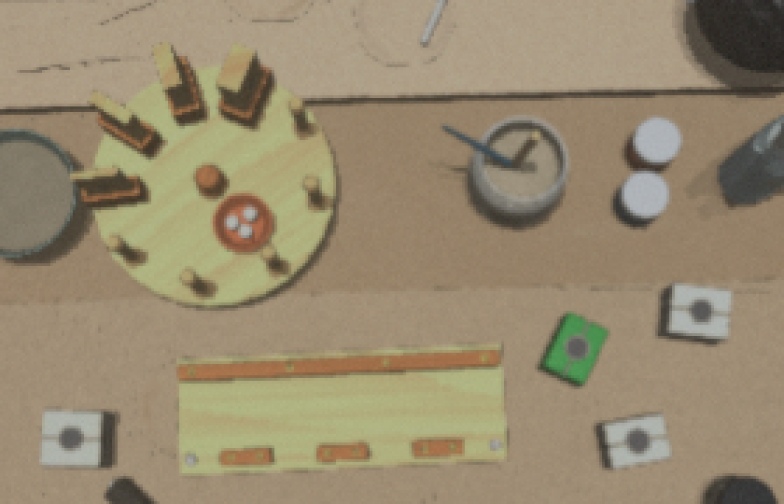

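The crop confirms it: three off-white moulds with round hole and joint line roughly along world y. The packers are at the wheel's back left, thickest at crop (240,68). I'll fit the poses.

```bash
python3 - <<'E'
from h import *
m=bot.camera_model("top"); im,d=bot.read_camera("top")
A=np.ones(d.shape,bool)
def near(u,v,r):
    M=np.zeros(d.shape,bool);M[v-r:v+r,u-r:u+r]=1;return M
for u,v in((206,237),(407,237),(430,191),(385,204),(261,283)):
    print((u,v),*[np.round(x,1) if not isinstance(x,int) else x for x in sum([list(toprect(cloud("",near(u,v,22),d,m),.042,.056)[0])],[])])
# fence & stops
P=cloud("",near(302,228,70),d,m);P=P[(P[:,1]>-.1)&(P[:,1]<.25)&(P[:,0]<.53)&(P[:,0]>.38)]
F=P[(P[:,2]>.033)&(P[:,2]<.043)]
f=F[F[:,0]>.47];s=F[F[:,0]<.44]
print("fence",cv2.minAreaRect((f[:,:2]*1000).astype(np.float32)),np.median(f[:,2]),np.polyfit(f[:,1],f[:,0],1),np.degrees(np.arctan(np.polyfit(f[:,1],f[:,0],1)[0])))
h=np.histogram(s[:,1],40);print(np.round(h[1],3).tolist(),h[0].tolist(),s[:,0].min(),s[:,0].max())
B=P[(P[:,2]>.008)&(P[:,2]<.02)];print("board",cv2.minAreaRect((B[:,:2]*1000).astype(np.float32)))
W=cloud("",near(256,150,60),d,m)
T=W[W[:,2]>.12]
n,l=cv2.connectedComponents(cv2.inRange(np.zeros((1,1)),0,0)) if 0 else (0,0)
M=near(256,150,60)&(d>0);full=np.zeros(d.shape+(3,));v,u=np.nonzero(M);full[v,u]=W
n,l=cv2.connectedComponents(((full[...,2]>.115)&(full[...,2]<.15)).astype(np.uint8))
for i in range(1,n):
    Q=full[l==i]
    if len(Q)>15: print("hi",len(Q),np.round(Q.mean(0),3),np.round(cv2.minAreaRect((Q[:,:2]*1000).astype(np.float32))[1:][0]),cv2.minAreaRect((Q[:,:2]*1000).astype(np.float32)))
D=W[(W[:,2]>.026)&(W[:,2]<.042)];print("wheel",cv2.minEnclosingCircle((D[:,:2]*1000).astype(np.float32)),np.median(D[:,2]))
print("axis px",ray((255.6,146.6),m,.034))
for p in[(245.4,177.2),(288.9,143.8),(222,168.8),(277.1,174.1),(283.1,114.6)]:print("peg",np.round(ray(p,m,.107),3))
E
```

```text
(206, 237) [434.  338.6] [60.5 53.5] 85.3
(407, 237) [ 441.3 -205.2] [104.6  65.3] 21.2
(430, 191) [ 540.4 -281.6] [57.8 50.5] 80.5
(385, 204) [ 507.5 -158.8] [45.4 60.4] 62.4
(261, 283) [303.9 188.7] [59.1 45.5] 5.8
fence ((497.5380554199219, 76.07222747802734), (16.29533576965332, 319.4333190917969), 1.2933379411697388) 0.03722824149501092 [-0.02267674  0.49909636] -1.2990587299681713
[-0.045, -0.039, -0.033, -0.027, -0.021, -0.015, -0.009, -0.003, 0.003, 0.009, 0.015, 0.02, 0.026, 0.032, 0.038, 0.044, 0.05, 0.056, 0.062, 0.068, 0.074, 0.08, 0.086, 0.092, 0.098, 0.103, 0.109, 0.115, 0.121, 0.127, 0.133, 0.139, 0.145, 0.151, 0.157, 0.163, 0.169, 0.175, 0.18, 0.186, 0.192] [15, 14, 12, 12, 10, 10, 15, 14, 0, 0, 0, 0, 0, 0, 0, 1, 12, 12, 11, 17, 12, 11, 11, 11, 4, 0, 0, 0, 0, 0, 0, 1, 15, 10, 12, 12, 12, 13, 14, 14] 0.40170064730132476 0.42174882738068087
board ((454.7494201660156, 75.28607177734375), (118.2014389038086, 331.0267028808594), 1.2463268041610718)
hi 129 [0.775 0.225 0.127] [45. 18.] ((776.4507446289062, 226.271484375), (44.66465377807617, 17.8903751373291), 16.07332420349121)
hi 170 [0.771 0.161 0.127] [24. 45.] ((772.0279541015625, 161.42266845703125), (24.276084899902344, 44.57815933227539), 67.84281921386719)
hi 97 [0.736 0.277 0.127] [46. 13.] ((737.9827270507812, 279.28826904296875), (46.23453903198242, 13.246747970581055), 57.05270004272461)
hi 75 [0.673 0.294 0.126] [ 9. 45.] ((674.3014526367188, 294.29595947265625), (8.610652923583984, 45.146732330322266), 7.645340442657471)
hi 20 [0.611 0.278 0.117] [14. 11.] ((611.6904296875, 277.94677734375), (13.680401802062988, 10.555944442749023), 68.77545928955078)
wheel ((615.446044921875, 203.3260040283203), 203.43667602539062) 0.032937110925044595
axis px [0.68201065 0.19943719 0.034     ]
peg [0.583 0.215 0.107]
peg [0.669 0.099 0.107]
peg [0.607 0.276 0.107]
peg [0.589 0.131 0.107]
peg [0.749 0.113 0.107]
```

```bash
python3 - <<'E'
from h import *
go(.434,.3386,.20,-4.7)
m=bot.camera_model("wrist");R=np.array(m["R"]);p,_,_=pose();c=-R.T@m["t"];print("cam in world off",c-p,"fwd",R[2],"right",R[0]);print(m["intrinsics"])
E
```

```text
yawrow(total about tool z) -19.2 deg; shift x -182.4 y -264.3 z 49.7 mm; from grasp [0.2739 0.6169 0.2497] yaw 156.1
cam in world off [-0.06551566  0.02891517 -0.02895837] fwd [ 0.25591967 -0.11484326 -0.95985215] right [ 0.40442916  0.91456794 -0.00159461]
[[280.36339996   0.         319.79558491]
 [  0.         280.36339996 205.5854466 ]
 [  0.           0.           1.        ]]
```

```bash
python3 -m pendant '[[0.085,0,0,0,-6.4],[0.085,0,0,0,-6.4],[0.085,0,0,0,-6.4],[0.085,-0.020,-0.029,0.0055,0],[0.085,-0.020,-0.029,0.0055,0],[0.085,-0.020,-0.029,0.0055,0],[0.085,-0.020,-0.029,0.0055,0],[0.085,-0.020,-0.029,0.0055,0],[0.085,-0.020,-0.029,0.0055,0],[0.085,-0.020,-0.029,0.0055,0],[0.085,-0.020,-0.029,0.0055,0],[0.085,-0.020,-0.029,0.0055,0]]' 60; python3 -m pendant '[[0.085,0,0,0,0],[0.085,0,0,0,0]]'
cat >> h.py <<'E'
def whites(cam,im,d,m,lo=.040,hi=.056,amin=30,cx=None,r=.05):
    """rects of flat tops in height band, near cx"""
    M=d>0;P=np.full(d.shape+(3,),9.);v,u=np.nonzero(M);P[v,u]=cloud(cam,M,d,m)
    B=(P[...,2]>lo)&(P[...,2]<hi)&(np.hypot(P[...,0]-cx[0],P[...,1]-cx[1])<r)
    n,l,st,_=cv2.connectedComponentsWithStats(B.astype(np.uint8))
    for i in range(1,n):
        if st[i,4]>amin:
            Q=P[l==i];rc=cv2.minAreaRect((Q[:,:2]*1000).astype(np.float32))
            print(st[i,4],"zmed %.4f"%np.median(Q[:,2]),np.round(rc[0],1),np.round(rc[1],1),round(rc[2],1))
E
python3 - <<'E'
from h import *
p,y,_=pose();im,d=bot.read_camera("wrist");m=bot.camera_model("wrist")
cv2.imwrite("pics/w1.png",im);print(np.percentile(d,[5,50,95]))
whites("wrist",im,d,m,cx=(.434,.339));print(p,y)
mt=bot.camera_model("top");im,d=bot.read_camera("top");whites("top",im,d,mt,cx=(.441-.01,-.205),r=.045)
E
```

```text
t: 1.9
eef_pos: [0.4323, 0.3404, 0.3552]
tool_rot: [0.0, 0.041, 0.999, 0.0]
contact_force: [0.8, -0.4, 0.4]
gripper_width: 0.995
grasp_force: 0.0
t: 2.07
eef_pos: [0.4331, 0.3396, 0.3551]
tool_rot: [0.0, 0.044, 0.999, -0.0]
contact_force: [0.2, 0.5, -0.0]
gripper_width: 0.996
grasp_force: 0.0
[0.06901559 0.30842139 0.38562763]
3061 zmed 0.0499 [429.6 340.2] [59.9 55.4] 87.1
[0.43305976 0.33962896 0.35509869] 174.96971560966276
338 zmed 0.0471 [ 416.3 -214.4] [42.6 60.9] 7.9
```

View pics/w1.png

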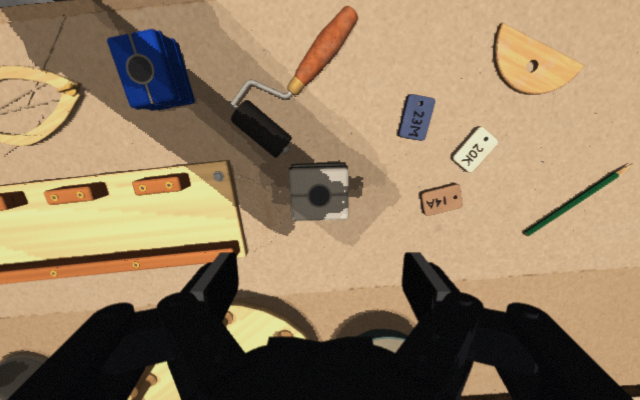

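Wrist view: the mould is at (319,193), between the fingers and nearly aligned. It measures about 60 x 55 mm, so it probably takes the 13 packer. Descending to grasp.

```bash
python3 -m pendant '[[0.085,0.002,-0.0005,0.03,-2],[0.085,0,0,0.03,0],[0.085,0,0,0.03,0],[0.085,0,0,0.03,0],[0.085,0,0,0.03,0],[0.085,0,0,0.02,0],[0.085,0,0,0,0],[0.05,0,0,0,0],[0.05,0,0,0,0],[0.05,0,0,0,0],[0.05,0,0,0,0],[0.05,0,0,0,0]]' 50; python3 -m pendant '[[0.05,0,0,0,0],[0.05,0,0,0,0],[0.05,0,0,-0.02,0],[0.05,0,0,-0.03,0],[0.05,0,0,-0.03,0],[0.05,0,0,0,0]]'; python3 - <<'E'
from h import *
a=np.radians(1.27);O=np.array([.4548,.0752]);X=np.array([np.cos(a),np.sin(a)]);Y=np.array([-X[1],X[0]])
print("bays",[O+.035*X+k*.095*Y for k in(1,0,-1)])
t=O+(.035-.027-.007)*X+.095*Y
go(*t,.09,1.27)
E
```

```text
t: 3.17
eef_pos: [0.4301, 0.3424, 0.1869]
tool_rot: [0.001, 0.024, 1.0, 0.001]
contact_force: [-0.5, 0.1, 5.7]
gripper_width: 0.696
grasp_force: 56.1
t: 3.67
eef_pos: [0.4313, 0.343, 0.2709]
tool_rot: [0.003, 0.024, 1.0, 0.003]
contact_force: [0.7, 1.8, -1.9]
gripper_width: 0.694
grasp_force: 55.5
bays [array([0.48768583, 0.1709524 ]), array([0.4897914 , 0.07597574]), array([ 0.49189697, -0.01900093])]
yawrow(total about tool z) -4.0 deg; shift x -18.5 y -173.3 z 25.9 mm; from grasp [0.4313 0.343  0.1159] yaw 177.2
```

```bash
python3 -m pendant '[[0.05,0,0,0.0,-4],[0.05,-0.003,-0.0295,0.004,0],[0.05,-0.003,-0.029,0.004,0],[0.05,-0.003,-0.029,0.004,0],[0.05,-0.003,-0.029,0.004,0],[0.05,-0.003,-0.029,0.004,0],[0.05,-0.003,-0.029,0.004,0],[0.05,0,0,0,0],[0.05,0,0,0,0]]'; python3 - <<'E'
from h import *
go(.4557,.1702,.05,1.27)
p,y,_=pose();im,d=bot.read_camera("wrist");m=bot.camera_model("wrist")
cv2.imwrite("pics/w2.png",im)
M=d>0;P=cloud("",M,d,m)
S=P[(P[:,2]>.030)&(P[:,2]<.045)]
f=S[(S[:,0]>.47)&(S[:,0]<.53)&(S[:,1]<.13)]
if len(f)>50:
  k=np.polyfit(f[:,1],f[:,0],1);print("fence ctr",k,f[:,1].min(),f[:,1].max(),np.percentile(f[:,0]-np.polyval(k,f[:,1]),[2,98]))
s=S[(S[:,0]>.38)&(S[:,0]<.44)&(S[:,1]<.25)&(S[:,1]>-.1)]
h,e=np.histogram(s[:,1],60);print(np.round(e[:-1][h>3],3)); print(np.percentile(s[:,0],[2,98]), len(s), np.median(s[:,2]))
E
```

```text
t: 4.42
eef_pos: [0.4515, 0.1656, 0.2409]
tool_rot: [-0.0, -0.009, 1.0, -0.0]
contact_force: [-0.2, 0.1, -1.9]
gripper_width: 0.693
grasp_force: 55.2
yawrow(total about tool z) -0.2 deg; shift x -4.3 y 4.5 z 35.9 mm; from grasp [0.4515 0.1656 0.0859] yaw -179.0
fence ctr [-0.05285583  0.4963501 ] -0.06471630809919353 0.09514855003037377 [-0.00633642  0.00988887]
[-0.037 -0.033 -0.029 -0.025 -0.021 -0.017 -0.013 -0.01  -0.006 -0.002
  0.002  0.006  0.049  0.052  0.056  0.06   0.064  0.068  0.072  0.076
  0.079  0.083  0.087  0.091  0.095  0.099  0.145  0.149  0.153  0.157
  0.161  0.165  0.169  0.172  0.176  0.18   0.184  0.188  0.192]
[0.40144237 0.42061157] 6298 0.03977047193171554
```

View pics/w2.png

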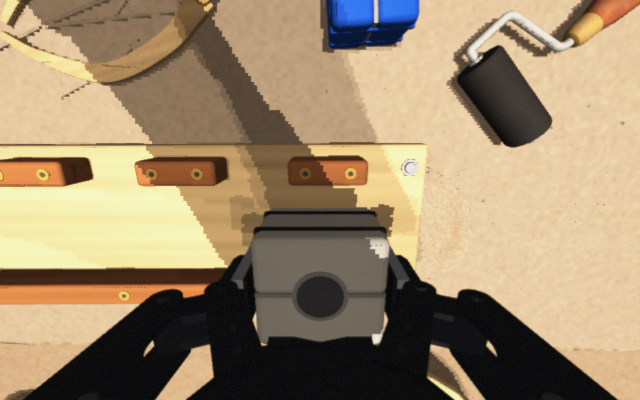

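The mould is level in the grip over bay 1; the stop is at (328,170). Now I lower it and push it to the fence.

```bash
python3 -m pendant '[[0.05,-0.004,0.0045,0,-0.2],[0.05,0,0,0.015,0],[0.05,0,0,0.015,0],[0.05,0,0,0.008,0],[0.05,0,0,0,0],[0.05,0,0,0,0]]'; python3 -m pendant '[[0.05,0,0,0.001,0],[0.05,-0.001,0,0.001,0],[0.05,-0.002,0,0,0],[0.05,-0.002,0,0,0],[0.05,0,0,0,0],[0.05,0,0,0,0]]'
```

```text
t: 4.97
eef_pos: [0.4523, 0.1754, 0.2033]
tool_rot: [-0.003, -0.015, 1.0, 0.0]
contact_force: [-13.7, 3.1, 12.5]
gripper_width: 0.693
grasp_force: 73.4
t: 5.47
eef_pos: [0.4538, 0.1757, 0.2029]
tool_rot: [-0.008, -0.016, 1.0, -0.001]
contact_force: [-36.3, 1.2, 55.1]
gripper_width: 0.692
grasp_force: 77.9
```

```bash
python3 -m pendant '[[0.05,0,0,-0.002,0],[0.05,0.002,0,0,0],[0.05,0,0,0,0]]'; python3 -m pendant '[[0.07,0,0,0,0],[0.07,0,0,0,0],[0.08,0,0,0,0],[0.08,0,0,-0.03,0],[0.08,0,0,-0.04,0],[0.08,0,0,-0.04,0],[0.08,0.01,0,-0.02,0],[0.08,0.02,0,0,0],[0.08,0,0,0,0],[0.08,0,0,0,0]]'; python3 - <<'E'
from h import *
p,y,_=pose();im,d=bot.read_camera("wrist");m=bot.camera_model("wrist")
cv2.imwrite("pics/w3.png",im);print(p,y)
whites("wrist",im,d,m,.055,.072,cx=(.46,.172),r=.06)
for z in(.014,.038):
  print([np.round(proj([q[0],q[1],z],m)[0]) for q in((.4877,.171),(.4177,.1694))])
E
```

```text
t: 5.72
eef_pos: [0.4535, 0.1753, 0.2035]
tool_rot: [-0.005, -0.016, 1.0, -0.0]
contact_force: [-23.1, 2.7, 24.5]
gripper_width: 0.692
grasp_force: 74.0
t: 6.55
eef_pos: [0.4283, 0.1719, 0.3337]
tool_rot: [0.001, -0.013, 1.0, 0.0]
contact_force: [0.6, -0.3, 0.5]
gripper_width: 0.937
grasp_force: 0.0
[0.42827716 0.17186657 0.33368655] -178.4782451836978
2157 zmed 0.0654 [433.5 174. ] [30.6 60.3] 3.0
[array([318., 244.]), array([318., 183.])]
[array([318., 254.]), array([318., 188.])]
```

View pics/w3.png

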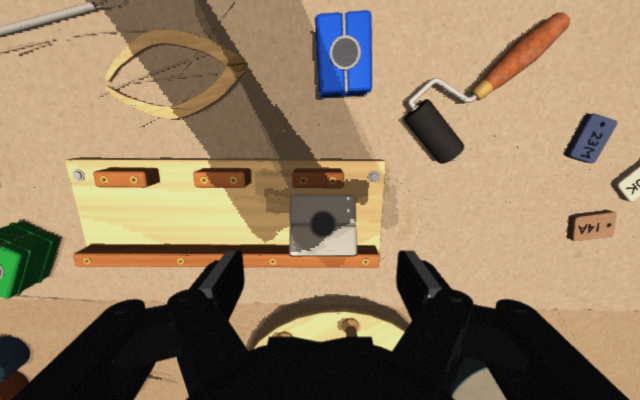

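Picture: the mould stands in bay 1 against the fence, centre (322,225), and the stop at (318,179), so it's a few mm off-centre. I'll measure both in the same view.

```bash
cat >> h.py <<'E'
def frame_fit():
    p,y,_=pose();im,d=bot.read_camera("wrist");m=bot.camera_model("wrist")
    print("tool",np.round(p,4),round(y,2));print("tops>.05:");whites("w",im,d,m,.052,.082,150,(.455,.075),.18)
    print("fence/stops:");whites("w",im,d,m,.031,.046,100,(.455,.075),.19)
    return im,d,m
E
python3 - <<'E'
from h import *
frame_fit()
E
```

```text
tool [0.4288 0.1718 0.3333] -178.51
tops>.05:
4057 zmed 0.0711 [445.  174.4] [53. 60.] 1.7
fence/stops:
102 zmed 0.0399 [330.2 190.4] [44.9  5.2] 89.2
948 zmed 0.0395 [412.9 -20. ] [15.7 50.3] 1.5
906 zmed 0.0394 [411.1  74.1] [16.4 49.9] 1.3
898 zmed 0.0393 [408.7 168.7] [16.  49.4] 1.4
2395 zmed 0.0392 [498.5  -5.1] [ 16.8 157.1] 1.2
1865 zmed 0.0391 [494.6 162.3] [ 16.7 145.8] 1.3
2121 zmed 0.0342 [583.1 162.4] [ 38.3 141.3] 10.1
```

```bash
python3 - <<'E'
from h import *
im,d=bot.read_camera("wrist");m=bot.camera_model("wrist")
P=cloud("",d>0,d,m);Q=P[(np.abs(P[:,1]-.174)<.022)]
for x in np.arange(.395,.515,.006):
    q=Q[abs(Q[:,0]-x)<.003];print(round(x,3),len(q),np.round(np.percentile(q[:,2],[5,50,95]),4) if len(q) else "")
cv2.imwrite("pics/w4.png",cv2.resize(im[150:280,240:420],None,fx=4,fy=4,interpolation=3))
E
```

```text
0.395 316 [0.0012 0.015  0.0165]
0.401 421 [0.0149 0.0313 0.0401]
0.407 3226 [0.0397 0.2586 0.2616]
0.413 2268 [0.0393 0.2502 0.2598]
0.419 6811 [0.2341 0.2445 0.2537]
0.425 592 [0.0148 0.0613 0.064 ]
0.431 377 [0.0632 0.0654 0.0675]
0.437 369 [0.0668 0.0686 0.0705]
0.443 386 [0.0691 0.0715 0.0737]
0.449 371 [0.0726 0.0746 0.0763]
0.455 390 [0.0755 0.0772 0.0791]
0.461 389 [0.0784 0.0801 0.0819]
0.467 167 [0.0794 0.081  0.0822]
0.473 21 [0.0732 0.0736 0.0746]
0.479 0 
0.485 2 [0.0403 0.0404 0.0406]
0.491 205 [0.0384 0.0394 0.0406]
0.497 219 [0.0385 0.0394 0.0403]
0.503 36 [0.0383 0.0392 0.0399]
0.509 0
```

View pics/w4.png

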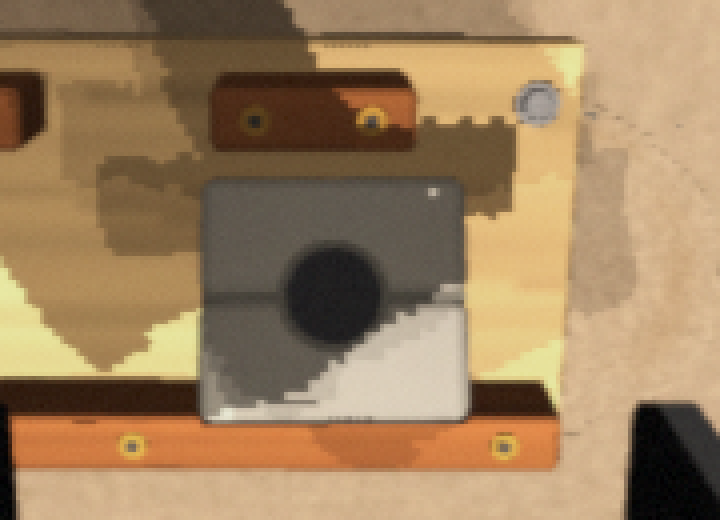

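The crop shows the mould is tilted about 25°, with its fence-side edge caught on the fence. The fix is to regrip, pull back 15 mm, let it drop flat, then push.

```bash
python3 - <<'E'
from h import *
go(.458,.1744,.0475,1.3)
E
```

```text
yawrow(total about tool z) 0.2 deg; shift x -29.0 y 2.1 z 130.4 mm; from grasp [0.4291 0.1717 0.1779] yaw -178.5
```

```bash
python3 -m pendant '[[0.084,-0.029,0.002,0.01,0.2],[0.084,0,0,0.03,0],[0.084,0,0,0.03,0],[0.084,0,0,0.03,0],[0.084,0,0,0.03,0],[0.084,0,0,0,0],[0.05,0,0,0,0],[0.05,0,0,0,0],[0.05,0,0,0,0],[0.05,0,0,0,0],[0.05,0,0,0,0],[0.05,0,0,0,0]]' 30; python3 -m pendant '[[0.05,0,0,0,0],[0.05,0,0,-0.003,0],[0.05,0.005,-0.0015,0,0],[0.05,0.005,-0.0015,0,0],[0.05,0.005,-0.0015,0,0],[0.05,0,0,0.002,0],[0.05,0,0,0,0],[0.05,0,0,0,0]]';  python3 -m pendant '[[0.07,0,0,0,0],[0.08,0,0,0,0],[0.08,0,0,0,0],[0.08,0,0,0,0],[0.08,0,0,0,0]]'; python3 - <<'E'
from h import *
print(pose()[:2])
im,d=bot.read_camera("wrist");m=bot.camera_model("wrist")
P=cloud("",d>0,d,m);Q=P[(np.abs(P[:,1]-.170)<.022)&(P[:,2]<.1)]
for x in np.arange(.41,.5,.008):
    q=Q[abs(Q[:,0]-x)<.003];print(round(x,3),len(q),np.round(np.percentile(q[:,2],[5,50,95]),4) if len(q) else "")
E
```

```text
t: 7.7
eef_pos: [0.4578, 0.1744, 0.2043]
tool_rot: [0.001, -0.011, 1.0, 0.001]
contact_force: [0.2, -1.1, 2.7]
gripper_width: 0.701
grasp_force: 35.4
t: 8.37
eef_pos: [0.4459, 0.1703, 0.2062]
tool_rot: [0.005, -0.011, 1.0, 0.002]
contact_force: [9.8, 0.5, 5.3]
gripper_width: 0.698
grasp_force: 36.1
t: 8.78
eef_pos: [0.4418, 0.1692, 0.2039]
tool_rot: [-0.001, -0.011, 1.0, -0.0]
contact_force: [-0.4, 0.9, -0.2]
gripper_width: 0.937
grasp_force: 0.0
(array([0.44184099, 0.16924839, 0.20385769]), np.float64(-178.72470431869874))
0.41 999 [0.0389 0.04   0.0411]
0.418 239 [0.0384 0.0393 0.0402]
0.426 3890 [0.016  0.0479 0.0634]
0.434 1199 [0.0629 0.0638 0.0646]
0.442 1164 [0.0629 0.0638 0.0648]
0.45 1036 [0.0628 0.064  0.0651]
0.458 1067 [0.0627 0.064  0.065 ]
0.466 824 [0.0629 0.0638 0.0646]
0.474 0 
0.482 0 
0.49 0 
0.498 0
```

```bash
python3 -m pendant '[[0.08,-0.012,0.0008,0.009,0],[0.08,0,0,0,0],[0.05,0,0,0,0],[0.05,0,0,0,0],[0.05,0,0,0,0],[0.05,0,0,0,0],[0.05,0,0,0,0]]' 25;python3 -m pendant '[[0.05,-0.002,0,0,0],[0.05,-0.002,0,0,0],[0.05,0,0,0,0],[0.05,0,0,0,0]]';python3 -m pendant '[[0.05,-0.001,0,0,0],[0.05,-0.001,0,0,0],[0.05,0,0,0,0]]';python3 -m pendant '[[0.05,-0.001,0,0,0],[0.05,-0.001,0,0,0],[0.05,0,0,0,0]]'
```

```text
t: 9.42
eef_pos: [0.454, 0.1704, 0.1953]
tool_rot: [-0.0, -0.011, 1.0, -0.0]
contact_force: [-1.4, 0.6, 0.8]
gripper_width: 0.7
grasp_force: 28.1
t: 9.75
eef_pos: [0.4584, 0.1705, 0.1953]
tool_rot: [0.0, -0.011, 1.0, 0.0]
contact_force: [-0.6, -0.3, 1.6]
gripper_width: 0.703
grasp_force: 28.3
t: 10.0
eef_pos: [0.4593, 0.1706, 0.1953]
tool_rot: [-0.002, -0.011, 1.0, -0.0]
contact_force: [-6.8, -0.3, 8.9]
gripper_width: 0.699
grasp_force: 29.0
t: 10.25
eef_pos: [0.4606, 0.1707, 0.1953]
tool_rot: [-0.002, -0.011, 1.0, -0.001]
contact_force: [-9.9, 0.7, 13.1]
gripper_width: 0.696
grasp_force: 29.6
```

```bash
python3 -m pendant '[[0.05,-0.001,0,0,0],[0.05,-0.001,0,0,0],[0.05,0,0,0,0]]';python3 -m pendant '[[0.065,0,0,0,0],[0.08,0,0,0,0],[0.08,0,0,0,0],[0.08,0,0,-0.03,0],[0.08,0,0,-0.04,0],[0.08,0,0,-0.04,0],[0.08,0.01,0,-0.025,0],[0.08,0.02,0,0,0],[0.08,0,0,0,0],[0.08,0,0,0,0]]'; python3 - <<'E'
from h import *
im,d,m=frame_fit()
go(.4163,-.2144,.15,7.9)
mt=bot.camera_model("top");im,d=bot.read_camera("top");whites("top",im,d,mt,cx=(.416,-.214),r=.055);whites("top",im,d,mt,cx=(.540,-.282),r=.045)
E
```

```text
t: 10.5
eef_pos: [0.4612, 0.1708, 0.1953]
tool_rot: [-0.004, -0.012, 1.0, -0.001]
contact_force: [-16.8, -0.1, 19.6]
gripper_width: 0.698
grasp_force: 30.4
t: 11.33
eef_pos: [0.4342, 0.1699, 0.3306]
tool_rot: [0.0, -0.011, 1.0, 0.0]
contact_force: [-0.4, -0.2, -0.5]
gripper_width: 0.933
grasp_force: 0.0
tool [0.4342 0.1699 0.3306] -178.72
tops>.05:
3798 zmed 0.0631 [458.4 170. ] [54.6 59.8] 1.4
fence/stops:
136 zmed 0.0403 [330.2 190.5] [44.8  5.5] 89.5
1001 zmed 0.0394 [413.2 -19.8] [16.1 50. ] 0.5
958 zmed 0.0393 [411.   74.1] [15.6 50.1] 1.3
917 zmed 0.0392 [408.8 168.8] [15.7 48.7] 1.1
233 zmed 0.0389 [432.1 169.1] [ 2.2 58.1] 1.7
4033 zmed 0.0391 [496.5  76.2] [ 16.4 318.5] 1.3
2330 zmed 0.0342 [585.1 161.4] [ 41.5 142.7] 9.5
yawrow(total about tool z) -6.6 deg; shift x 71.0 y -378.1 z 25.2 mm; from grasp [0.4347 0.1699 0.1752] yaw -178.7
344 zmed 0.0472 [ 416.6 -214.3] [42.3 60.7] 8.8
378 zmed 0.0470 [ 540.5 -281.6] [57.1 50. ] 81.1
```

```bash
python3 -m pendant '[[0.084,0,0,0,-6.6],[0.084,0.0071,-0.0378,0.0025,0],[0.084,0.0071,-0.0378,0.0025,0],[0.084,0.0071,-0.0378,0.0025,0],[0.084,0.0071,-0.0378,0.0025,0],[0.084,0.0071,-0.0378,0.0025,0],[0.084,0.0071,-0.0378,0.0025,0],[0.084,0.0071,-0.0378,0.0025,0],[0.084,0.0071,-0.0378,0.0025,0],[0.084,0.0071,-0.0378,0.0025,0],[0.084,0.0071,-0.0378,0.0025,0],[0.084,0,0,0,0]]';python3 -m pendant '[[0.084,0,0,0,0],[0.084,0,0,0,0]]'; python3 - <<'E'
from h import *
im,d=bot.read_camera("wrist");m=bot.camera_model("wrist")
whites("w",im,d,m,cx=(.417,-.214),r=.055);go(.4166,-.2144,.032,8.4)
E
```

```text
t: 12.43
eef_pos: [0.4147, -0.2218, 0.3046]
tool_rot: [-0.0, -0.063, 0.998, -0.002]
contact_force: [0.3, -0.5, 0.0]
gripper_width: 0.985
grasp_force: 0.0
t: 12.6
eef_pos: [0.416, -0.2141, 0.3045]
tool_rot: [-0.001, -0.068, 0.998, 0.0]
contact_force: [1.1, 0.4, 0.2]
gripper_width: 0.984
grasp_force: 0.0
3623 zmed 0.0498 [ 413.9 -213.8] [45.1 60.1] 9.3
yawrow(total about tool z) -0.5 deg; shift x -0.3 y -1.1 z 117.7 mm; from grasp [ 0.4162 -0.2133  0.1497] yaw -172.1
```

```bash
python3 -m pendant '[[0.084,0.002,-0.0005,0.025,-1.3],[0.084,0,0,0.03,0],[0.084,0,0,0.03,0],[0.084,0,0,0.03,0],[0.084,0,0,0,0],[0.05,0,0,0,0],[0.05,0,0,0,0],[0.05,0,0,0,0],[0.05,0,0,0,0],[0.05,0,0,0,0],[0.05,0,0,0,0],[0.05,0,0,0,0]]' 50; python3 -m pendant '[[0.05,0,0,-0.02,0],[0.05,0,0,-0.03,0],[0.05,0,0,-0.03,0],[0.05,0,0,0,8],[0.05,0,0,0,0],[0.05,0,0,0,0]]'; python3 - <<'E'
from h import *
go(.453,.0751,.09,1.3)
E
```

```text
t: 13.65
eef_pos: [0.4147, -0.215, 0.1917]
tool_rot: [0.001, -0.08, 0.997, -0.0]
contact_force: [-0.2, 1.1, 8.8]
gripper_width: 0.692
grasp_force: 56.2
t: 14.15
eef_pos: [0.4137, -0.2147, 0.2706]
tool_rot: [0.0, -0.019, 1.0, -0.0]
contact_force: [-0.5, -0.5, -2.5]
gripper_width: 0.689
grasp_force: 55.3
yawrow(total about tool z) 0.9 deg; shift x -45.9 y 288.8 z 25.6 mm; from grasp [ 0.4137 -0.2147  0.1156] yaw -177.8
```

```bash
python3 -m pendant '[[0.05,-0.0051,0.0321,0.0025,0.9],[0.05,-0.0051,0.0321,0.0025,0],[0.05,-0.0051,0.0321,0.0025,0],[0.05,-0.0051,0.0321,0.0025,0],[0.05,-0.0051,0.0321,0.0025,0],[0.05,-0.0051,0.0321,0.0025,0],[0.05,-0.0051,0.0321,0.0025,0],[0.05,-0.0051,0.0321,0.0025,0],[0.05,-0.0051,0.0321,0.0025,0],[0.05,0,0,0,0],[0.05,0,0,0,0],[0.05,0,0,0,0]]'; python3 -m pendant '[[0.05,0,0,0,0]]'; python3 - <<'E'
from h import *
go(.453,.0751,.0515,1.3)
E
```

```text
t: 15.15
eef_pos: [0.4531, 0.0745, 0.2469]
tool_rot: [-0.001, -0.011, 1.0, -0.001]
contact_force: [0.8, -0.5, -2.2]
gripper_width: 0.694
grasp_force: 55.4
t: 15.23
eef_pos: [0.4533, 0.0736, 0.2472]
tool_rot: [-0.001, -0.009, 1.0, -0.0]
contact_force: [0.1, -0.6, -1.9]
gripper_width: 0.693
grasp_force: 55.4
yawrow(total about tool z) -0.2 deg; shift x 0.2 y 1.5 z 40.7 mm; from grasp [0.4533 0.0736 0.0922] yaw -178.9
```

```bash
python3 -m pendant '[[0.05,0,0.001,0.015,-0.2],[0.05,0,0,0.015,0],[0.05,0,0,0.009,0],[0.05,0,0,0,0],[0.05,0,0,0,0]]';  python3 -m pendant '[[0.065,0,0,0,0],[0.07,0,0,0,0],[0.07,0,0,0.01,0],[0.05,0,0,0,0],[0.05,0,0,0,0],[0.05,0,0,0,0],[0.05,0,0,0,0]]' 25; python3 -m pendant '[[0.05,-0.003,0,0,0],[0.05,-0.004,0,0,0],[0.05,-0.002,0,0,0],[0.05,-0.001,0,0,0],[0.05,0,0,0,0],[0.05,0,0,0,0]]'
```

```text
t: 15.65
eef_pos: [0.4535, 0.075, 0.2084]
tool_rot: [-0.001, -0.011, 1.0, -0.0]
contact_force: [0.2, 0.4, -1.8]
gripper_width: 0.693
grasp_force: 55.3
t: 16.23
eef_pos: [0.4536, 0.0759, 0.1986]
tool_rot: [-0.0, -0.011, 1.0, -0.0]
contact_force: [0.6, 0.5, -2.1]
gripper_width: 0.7
grasp_force: 28.3
t: 16.73
eef_pos: [0.4637, 0.0761, 0.1987]
tool_rot: [-0.0, -0.011, 1.0, -0.0]
contact_force: [-0.7, 0.1, -2.4]
gripper_width: 0.701
grasp_force: 28.3
```

```bash
python3 -m pendant '[[0.05,-0.001,0,0,0],[0.05,-0.001,0,0,0],[0.05,0,0,0,0],[0.05,0,0,0,0]]'; python3 -m pendant '[[0.05,-0.001,0,0,0],[0.05,-0.001,0,0,0],[0.05,0,0,0,0],[0.05,0,0,0,0]]'
```

```text
t: 17.07
eef_pos: [0.4657, 0.0761, 0.1987]
tool_rot: [0.0, -0.011, 1.0, 0.0]
contact_force: [-0.5, 0.6, -1.5]
gripper_width: 0.7
grasp_force: 28.3
t: 17.4
eef_pos: [0.467, 0.0762, 0.1985]
tool_rot: [-0.001, -0.011, 1.0, -0.0]
contact_force: [-3.7, 0.3, -0.2]
gripper_width: 0.694
grasp_force: 28.5
```

```bash
python3 -m pendant '[[0.05,-0.001,0,0,0],[0.05,-0.001,0,0,0],[0.05,0,0,0,0],[0.05,0,0,0,0]]'; python3 -m pendant '[[0.05,-0.001,0,0,0],[0.05,-0.0005,0,0,0],[0.05,0,0,0,0]]';python3 -m pendant '[[0.065,0,0,0,0],[0.08,0,0,0,0],[0.08,0,0,0,0],[0.08,0,0,-0.03,0],[0.08,0,0,-0.04,0],[0.08,0,0,-0.04,0],[0.08,0.01,0,-0.025,0],[0.08,0.02,0,0,0],[0.08,0,0,0,0],[0.08,0,0,0,0]]'; python3 - <<'E'
from h import *
im,d,m=frame_fit()
mt=bot.camera_model("top");im,d=bot.read_camera("top");whites("top",im,d,mt,cx=(.540,-.282),r=.055)
go(.539,-.282,.15,-9)
E
```

```text
t: 17.73
eef_pos: [0.4677, 0.0762, 0.1983]
tool_rot: [-0.003, -0.011, 1.0, -0.0]
contact_force: [-9.8, 0.6, 5.8]
gripper_width: 0.701
grasp_force: 29.3
t: 17.98
eef_pos: [0.4682, 0.0762, 0.1983]
tool_rot: [-0.004, -0.012, 1.0, -0.0]
contact_force: [-14.4, 0.8, 12.1]
gripper_width: 0.704
grasp_force: 30.1
t: 18.82
eef_pos: [0.4411, 0.0756, 0.3343]
tool_rot: [0.001, -0.011, 1.0, 0.0]
contact_force: [0.6, -0.1, -0.0]
gripper_width: 0.937
grasp_force: 0.0
tool [0.4411 0.0756 0.3343] -178.68
tops>.05:
4030 zmed 0.0629 [457.1 200.8] [56.1 61.4] 1.4
3024 zmed 0.0632 [465.2  75.5] [44.3 60.1] 1.4
fence/stops:
507 zmed 0.0398 [320.5 178.5] [64.3 32.7] 49.8
917 zmed 0.0393 [413.1 -20.7] [15.6 49.8] 1.0
879 zmed 0.0393 [410.8  73.8] [15.5 49.9] 1.1
900 zmed 0.0391 [408.7 168.2] [15.5 49.6] 1.3
3845 zmed 0.0390 [468.7  75.2] [ 72.1 319.5] 1.4
235 zmed 0.0388 [444.2  74.5] [ 2.9 58.6] 2.7
1706 zmed 0.0341 [601.1 143.7] [51.1 86.7] 27.3
380 zmed 0.0471 [ 540.4 -281.4] [58.4 50.7] 81.9
yawrow(total about tool z) 10.3 deg; shift x -152.0 y -338.0 z 28.6 mm; from grasp [0.4418 0.0756 0.1786] yaw -178.7
```

Mould 1 has been knocked 31 mm along y, so I'll mend that after the third mould. Going to mould C.

```bash
python3 -m pendant '[[0.084,0,0,0,5],[0.084,0,0,0,5],[0.084,-0.0155,-0.0338,0.003,0],[0.084,-0.0155,-0.0338,0.003,0],[0.084,-0.0155,-0.0338,0.003,0],[0.084,-0.0155,-0.0338,0.003,0],[0.084,-0.0155,-0.0338,0.003,0],[0.084,-0.0155,-0.0338,0.003,0],[0.084,-0.0155,-0.0338,0.003,0],[0.084,-0.0155,-0.0338,0.003,0],[0.084,-0.0155,-0.0338,0.003,0],[0.084,-0.0125,-0.0338,0.002,0]]';python3 -m pendant '[[0.084,0,0,0,0],[0.084,0,0,0,0],[0.084,0,0,0,0]]'; python3 - <<'E'
from h import *
im,d=bot.read_camera("wrist");m=bot.camera_model("wrist")
whites("w",im,d,m,cx=(.54,-.282),r=.055);go(.5395,-.2815,.034,-8.5)
E
```

```text
t: 19.92
eef_pos: [0.5414, -0.2837, 0.3032]
tool_rot: [-0.0, 0.076, 0.997, -0.0]
contact_force: [-0.2, 0.6, -0.1]
gripper_width: 0.984
grasp_force: 0.0
t: 20.17
eef_pos: [0.5405, -0.2814, 0.3035]
tool_rot: [-0.001, 0.076, 0.997, 0.0]
contact_force: [0.3, 0.6, -0.0]
gripper_width: 0.983
grasp_force: 0.0
4025 zmed 0.0499 [ 539.5 -281.5] [60.1 49.6] 81.2
yawrow(total about tool z) -0.1 deg; shift x 1.0 y -1.1 z 114.8 mm; from grasp [ 0.5406 -0.2806  0.1488] yaw 171.4
```

```bash
python3 -m pendant '[[0.084,0.001,-0.001,0.025,0],[0.084,0,0,0.03,0],[0.084,0,0,0.03,0],[0.084,0,0,0.027,0],[0.084,0,0,0,0],[0.05,0,0,0,0],[0.05,0,0,0,0],[0.05,0,0,0,0],[0.05,0,0,0,0],[0.05,0,0,0,0],[0.05,0,0,0,0],[0.05,0,0,0,0]]' 50; python3 -m pendant '[[0.05,0,0,-0.02,0],[0.05,0,0,-0.03,0],[0.05,0,0,-0.03,0],[0.05,0,0,0,-5],[0.05,0,0,0,-5],[0.05,0,0,0,0],[0.05,0,0,0,0]]'; python3 - <<'E'
from h import *
go(.4557,-.0195,.09,1.3)
E
```

```text
t: 21.22
eef_pos: [0.54, -0.2825, 0.1946]
tool_rot: [0.001, 0.076, 0.997, -0.0]
contact_force: [-1.1, 1.1, 7.6]
gripper_width: 0.697
grasp_force: 56.7
t: 21.8
eef_pos: [0.5389, -0.2823, 0.2729]
tool_rot: [0.0, -0.01, 1.0, 0.0]
contact_force: [1.2, 0.3, -2.2]
gripper_width: 0.692
grasp_force: 55.6
yawrow(total about tool z) -0.2 deg; shift x 77.3 y 264.6 z 27.9 mm; from grasp [ 0.5389 -0.2823  0.1179] yaw -178.9
```

```bash
python3 -m pendant '[[0.05,0.0086,0.0294,0,-0.2],[0.05,0.0086,0.0294,0,0],[0.05,0.0086,0.0294,0,0],[0.05,0.0086,0.0294,0,0],[0.05,0.0086,0.0294,0,0],[0.05,0.0086,0.0294,0,0],[0.05,0.0086,0.0294,0.006,0],[0.05,0.0086,0.0294,0.01,0],[0.05,0.0086,0.0294,0.01,0],[0.05,0,0,0,0],[0.05,0,0,0,0],[0.05,0,0,0,0]]'; python3 -m pendant '[[0.05,0,0,0,0]]'; python3 - <<'E'
from h import *
go(.4557,-.0195,.0551,1.3)
E
```

```text
t: 22.8
eef_pos: [0.4552, -0.0201, 0.2467]
tool_rot: [0.0, -0.012, 1.0, -0.0]
contact_force: [-0.5, -0.6, -1.9]
gripper_width: 0.694
grasp_force: 55.7
t: 22.88
eef_pos: [0.4555, -0.0209, 0.247]
tool_rot: [0.0, -0.012, 1.0, -0.0]
contact_force: [0.1, -0.0, -2.4]
gripper_width: 0.69
grasp_force: 55.7
yawrow(total about tool z) 0.0 deg; shift x -0.3 y 1.4 z 36.9 mm; from grasp [ 0.4555 -0.0209  0.092 ] yaw -178.7
```

```bash
python3 -m pendant '[[0.05,0,0.0005,0.015,0],[0.05,0,0,0.012,0],[0.05,0,0,0.009,0],[0.05,0,0,0,0],[0.05,0,0,0,0]]';  python3 -m pendant '[[0.075,0,0,0,0],[0.075,0,0,0,0],[0.075,0,0,0,0],[0.075,0,0,0.013,0],[0.05,0,0,0,0],[0.05,0,0,0,0],[0.05,0,0,0,0],[0.05,0,0,0,0]]' 25; python3 -m pendant '[[0.05,-0.003,0,0,0],[0.05,-0.004,0,0,0],[0.05,-0.002,0,0,0],[0.05,0,0,0,0],[0.05,0,0,0,0]]'; python3 -m pendant '[[0.05,-0.001,0,0,0],[0.05,-0.001,0,0,0],[0.05,0,0,0,0],[0.05,0,0,0,0]]'; python3 -m pendant '[[0.05,-0.001,0,0,0],[0.05,-0.001,0,0,0],[0.05,0,0,0,0],[0.05,0,0,0,0]]'
```

```text
t: 23.3
eef_pos: [0.455, -0.0201, 0.2105]
tool_rot: [-0.0, -0.012, 1.0, -0.0]
contact_force: [0.3, 0.2, -2.6]
gripper_width: 0.688
grasp_force: 55.6
t: 23.97
eef_pos: [0.455, -0.0193, 0.198]
tool_rot: [0.0, -0.013, 1.0, 0.0]
contact_force: [0.1, 0.2, -2.2]
gripper_width: 0.702
grasp_force: 28.3
t: 24.38
eef_pos: [0.4642, -0.0191, 0.1977]
tool_rot: [0.0, -0.013, 1.0, -0.0]
contact_force: [-0.1, 0.1, -2.5]
gripper_width: 0.696
grasp_force: 28.3
t: 24.72
eef_pos: [0.4659, -0.0191, 0.1976]
tool_rot: [-0.0, -0.013, 1.0, -0.0]
contact_force: [-0.4, -0.7, -1.1]
gripper_width: 0.699
grasp_force: 28.5
t: 25.05
eef_pos: [0.4666, -0.0191, 0.1976]
tool_rot: [-0.002, -0.013, 1.0, 0.0]
contact_force: [-6.8, -0.1, 7.3]
gripper_width: 0.705
grasp_force: 29.5
```

Contact. A bit more push, release, then go look from a higher central view.

```bash
python3 -m pendant '[[0.05,-0.001,0,0,0],[0.05,-0.001,0,0,0],[0.05,0,0,0,0]]';python3 -m pendant '[[0.065,0,0,0,0],[0.08,0,0,0,0],[0.08,0,0,0,0],[0.08,0,0,-0.03,0],[0.08,0,0,-0.04,0],[0.08,0,0,-0.04,0],[0.08,0.01,0.037,-0.015,0],[0.08,0.02,0.034,0,0],[0.08,0,0.034,0,0],[0.08,0,0.034,0,0],[0.08,0,0.034,0,0],[0.08,0,0,0,0]]'; python3 -m pendant '[[0.084,0,0,0,0],[0.084,0,0,0,0]]';python3 - <<'E'
from h import *
im,d,m=frame_fit()
cv2.imwrite("pics/w5.png",im)
E
```

```text
t: 25.3
eef_pos: [0.4672, -0.0192, 0.1976]
tool_rot: [-0.004, -0.013, 1.0, 0.0]
contact_force: [-12.9, 0.5, 15.4]
gripper_width: 0.701
grasp_force: 30.6
t: 26.3
eef_pos: [0.4354, 0.1602, 0.3234]
tool_rot: [0.001, -0.018, 1.0, 0.002]
contact_force: [-0.5, -0.2, 0.2]
gripper_width: 0.938
grasp_force: 0.0
t: 26.47
eef_pos: [0.4356, 0.1528, 0.3226]
tool_rot: [0.0, -0.013, 1.0, -0.0]
contact_force: [0.5, -0.2, 1.2]
gripper_width: 0.98
grasp_force: 0.0
tool [0.4356 0.1528 0.3226] -178.5
tops>.05:
4065 zmed 0.0634 [456.7 199.9] [55.5 60.1] 1.3
4016 zmed 0.0636 [465.  -19.6] [50.4 61.2] 0.9
3170 zmed 0.0635 [465.3  75.4] [45.7 59.8] 1.1
fence/stops:
231 zmed 0.0400 [319.8 178.1] [63.7 32.2] 50.3
1035 zmed 0.0397 [412.7 -21.1] [15.6 50.8] 1.2
995 zmed 0.0396 [410.9  73.7] [16.3 49.6] 1.3
962 zmed 0.0395 [408.5 168.4] [15.9 49.2] 1.2
281 zmed 0.0386 [432.1 195.3] [21.6 63.1] 21.7
1687 zmed 0.0395 [473.3 -23. ] [ 66.7 123.3] 0.3
2009 zmed 0.0393 [472.1 140. ] [ 61.7 187.2] 1.6
1992 zmed 0.0345 [577.9 171.5] [ 33.1 122. ] 8.8
```

View pics/w5.png

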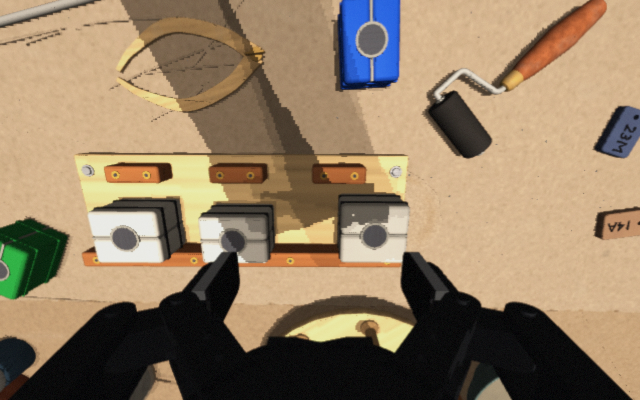

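The right and middle moulds are flush and centred, at (130,233) and (235,235). The left one at (374,232) has been shifted off its stop at (339,173). I'll slide it back.

```bash
python3 -m pendant '[[0.084,-0.011,0.024,0,0],[0.084,-0.011,0.023,0.008,0],[0.084,0,0,0.03,0],[0.084,0,0,0.03,0],[0.084,0,0,0.03,0],[0.084,0,0,0.027,0],[0.084,0,0,0,0],[0.05,0,0,0,0],[0.05,0,0,0,0],[0.05,0,0,0,0],[0.05,0,0,0,0]]' 25; python3 -m pendant '[[0.05,0,-0.008,0,0],[0.05,0,-0.008,0,0],[0.05,0,-0.008,0,0],[0.05,0,-0.0055,0,0],[0.05,0,0,0,0],[0.05,0,0,0,0]]'; python3 -m pendant '[[0.05,-0.001,0,0,0],[0.05,-0.001,0,0,0],[0.05,-0.001,0,0,0],[0.05,0,0,0,0]]'
```

```text
t: 27.43
eef_pos: [0.4569, 0.2008, 0.1993]
tool_rot: [0.001, -0.013, 1.0, 0.001]
contact_force: [-0.1, -0.2, 0.3]
gripper_width: 0.701
grasp_force: 29.0
t: 27.93
eef_pos: [0.4581, 0.1706, 0.1992]
tool_rot: [0.002, -0.013, 1.0, 0.001]
contact_force: [1.4, 0.4, 9.0]
gripper_width: 0.702
grasp_force: 29.8
t: 28.27
eef_pos: [0.4591, 0.1708, 0.1992]
tool_rot: [-0.001, -0.013, 1.0, 0.0]
contact_force: [-9.0, 0.0, 20.9]
gripper_width: 0.698
grasp_force: 31.3
```

```bash
python3 -m pendant '[[0.05,-0.0005,0,0,0],[0.05,0,0,0,0]]';python3 -m pendant '[[0.065,0,0,0,0],[0.08,0,0,0,0],[0.08,0,0,0,0],[0.08,0,0,-0.03,0],[0.08,0,0,-0.04,0],[0.08,0,0,-0.04,0],[0.08,0.01,0,-0.035,0],[0.08,0.02,0,-0.02,0],[0.06,0,0,0,0],[0.06,0,0,0,0]]'; python3 - <<'E'
from h import *
im,d,m=frame_fit()
print(bot.get_obs()["q"])
go(.772,.161,.23,-22)
E
```

```text
t: 28.43
eef_pos: [0.4592, 0.1708, 0.1992]
tool_rot: [-0.002, -0.013, 1.0, 0.0]
contact_force: [-9.9, 0.6, 22.0]
gripper_width: 0.699
grasp_force: 31.6
t: 29.27
eef_pos: [0.4303, 0.1703, 0.3635]
tool_rot: [0.001, -0.013, 1.0, 0.001]
contact_force: [0.7, 1.1, 0.1]
gripper_width: 0.703
grasp_force: 0.0
tool [0.4303 0.1703 0.3635] -178.47
tops>.05:
2971 zmed 0.0624 [457.2 169.7] [54.3 60. ] 2.1
2971 zmed 0.0627 [465.1 -19.2] [50.7 60.4] 1.7
2497 zmed 0.0625 [465.2  75.5] [45.7 59.9] 1.0
166 zmed 0.0680 [572.5 206.7] [ 4.4 11.7] 34.1
fence/stops:
761 zmed 0.0390 [412.3 -20.4] [15.3 50.1] 1.2
751 zmed 0.0387 [410.5  73.9] [16.4 49.4] 1.8
738 zmed 0.0385 [407.9 168.6] [15.9 49.3] 1.8
159 zmed 0.0383 [431.3 168.9] [ 1.6 57.9] 1.5
1557 zmed 0.0386 [472.8   1.6] [ 66.6 171.2] 0.2
1411 zmed 0.0383 [483.1 136.7] [196.3  56.1] 72.0
2840 zmed 0.0333 [592.8 161.2] [ 54.4 148. ] 18.6
[-0.67750941  0.17672539  0.18605231  2.10019024 -0.04267878  0.86763422
  1.13042161]
yawrow(total about tool z) 23.5 deg; shift x -320.1 y 119.3 z -22.5 mm; from grasp [0.4305 0.1703 0.2075] yaw -178.5
```

```bash
python3 -m pendant '[[0.06,0,0,-0.006,5.9],[0.06,0,0,-0.006,5.9],[0.06,0,0,-0.005,5.9],[0.06,0,0,-0.005,5.8],[0.06,-0.032,0.0119,0,0],[0.06,-0.032,0.0119,0,0],[0.06,-0.032,0.0119,0,0],[0.06,-0.032,0.0119,0,0],[0.06,-0.032,0.0119,0,0],[0.06,-0.032,0.0119,0,0],[0.06,-0.032,0.0119,0,0],[0.06,-0.032,0.0119,0,0]]'; python3 -m pendant '[[0.06,-0.032,0.0119,0,0],[0.06,-0.032,0.0119,0,0],[0.06,0,0,0,0],[0.06,0,0,0,0],[0.06,0,0,0,0]]'; python3 - <<'E'
from h import *
im,d=bot.read_camera("wrist");m=bot.camera_model("wrist")
whites("w",im,d,m,.11,.145,40,(.69,.199),.14);p=pose();print(p[2]["q"]);go(.772,.161,.108,-22)
cv2.imwrite("pics/w6.png",im)
E
```

```text
t: 30.32
eef_pos: [0.7055, 0.1623, 0.3813]
tool_rot: [-0.002, 0.191, 0.982, -0.001]
contact_force: [0.1, 0.7, 0.8]
gripper_width: 0.699
grasp_force: 0.0
t: 30.73
eef_pos: [0.7718, 0.1606, 0.3816]
tool_rot: [-0.002, 0.191, 0.982, -0.001]
contact_force: [0.3, 0.4, 0.3]
gripper_width: 0.705
grasp_force: 0.0
481 zmed 0.1184 [599.1 136.1] [14.5 15.6] 23.2
1056 zmed 0.1307 [673.9 293.4] [ 8.3 44.6] 6.2
1273 zmed 0.1307 [736.6 278.7] [45.2 13.2] 56.4
349 zmed 0.1184 [663.2  95. ] [14.1 15.7] 68.5
1320 zmed 0.1308 [775.1 226.5] [44.9 18. ] 16.5
1491 zmed 0.1309 [771.1 161.7] [23.  44.6] 66.7
266 zmed 0.1186 [738.3 108. ] [16.1 13.8] 22.0
[-0.4456925   0.70287067  0.28475008  1.26230403 -0.19556252  1.20601437
  1.03181247]
yawrow(total about tool z) -0.0 deg; shift x -0.5 y 0.4 z 119.7 mm; from grasp [0.7714 0.1609 0.2277] yaw 158.0
```

View pics/w6.png

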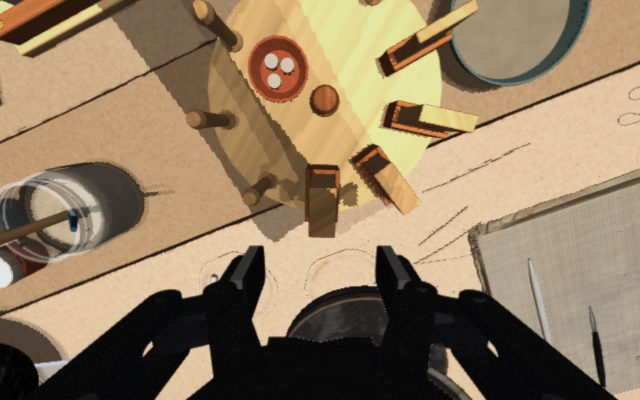

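The 23 packer is at (322,215) between the fingers and within reach. The dark kiln behind is at (350,310), so I'll check clearance to it before lowering.

```bash
python3 - <<'E'
from h import *
im,d=bot.read_camera("top");m=bot.camera_model("top")
M=np.zeros(d.shape,bool);M[0:100,180:380]=1
P=cloud("",M&(d>0),d,m);P=P[(P[:,2]>.06)&(P[:,0]>.83)]
for z in(.06,.1,.15,.2,.25,.3):
    q=P[(P[:,2]>z)&(P[:,2]<z+.05)&(P[:,1]<.30)&(P[:,1]>0)]
    if len(q):i=q[:,0].argmin();print(z,len(q),np.round(q[i],3))
go(.7713,.1615,.108,-23)
E
```

```text
0.06 390 [0.941 0.102 0.108]
0.1 125 [0.926 0.118 0.144]
0.15 823 [0.923 0.132 0.16 ]
0.2 1001 [0.93  0.134 0.201]
yawrow(total about tool z) 1.0 deg; shift x 0.0 y 0.4 z 120.6 mm; from grasp [0.7712 0.1611 0.2286] yaw 158.0
```

```bash
python3 -m pendant '[[0.05,0,0.0005,0.03,1],[0.05,0,0,0.03,0],[0.05,0,0,0.03,0],[0.05,0,0,0.03,0],[0.05,0,0,0,0],[0.015,0,0,0,0],[0.015,0,0,0,0],[0.015,0,0,0,0],[0.015,0,0,0,0],[0.015,0,0,0,0]]' 40; python3 -m pendant '[[0.015,0,0,-0.02,0],[0.015,0,0,-0.03,0],[0.015,0,0,-0.03,0],[0.015,0,0,-0.025,0],[0.015,0,0,0,0],[0.015,0,0,0,0]]'; python3 - <<'E'
from h import *
a=np.radians(1.3);X=np.array([np.cos(a),np.sin(a)]);Y=np.array([-X[1],X[0]])
# gaps: use measured: stop face x(y)=0.419 at y=.074 ; fence face .4883 @ .076 (wrist scale)
for n,(mx,my,t,yb) in {"b2":(.4653,.0754,45.6,.0751),"b3":(.465,-.0194,50.4,-.0195),"b1":(.4575,.1698,55.2,.1699)}.items():
    sf=np.array([.411+.0081,.0738])+Y*(my-.0738); mf=mx-t/2000
    print(n,"stop face",sf[0],"mould face",mf,"gap",mf-sf[0],"mid",(mf+sf[0])/2, "y",my-.035*X[1])
print(pose()[2]["q"])
go(.4308,.0747,.19,-88.7)
E
```

```text
t: 31.67
eef_pos: [0.7728, 0.1616, 0.2677]
tool_rot: [0.002, 0.199, 0.98, 0.001]
contact_force: [-0.2, -0.9, 6.6]
gripper_width: 0.266
grasp_force: 44.8
t: 32.17
eef_pos: [0.7725, 0.1614, 0.3729]
tool_rot: [0.002, 0.199, 0.98, 0.001]
contact_force: [0.1, -0.3, -0.9]
gripper_width: 0.265
grasp_force: 44.0
b2 stop face 0.41906370026628353 mould face 0.4425 gap 0.02343629973371647 mid 0.43078185013314174 y 0.07460594332495264
b3 stop face 0.4212144594889832 mould face 0.4398 gap 0.01858554051101685 mid 0.4305072297444916 y -0.02019405667504735
b1 stop face 0.41692201597701295 mould face 0.4299 gap 0.012977984022987055 mid 0.4234110079885065 y 0.16900594332495267
[-0.447608    0.7103191   0.28682376  1.27238253 -0.20098319  1.1815709
  1.0178416 ]
yawrow(total about tool z) 65.7 deg; shift x -78.9 y -343.5 z 27.9 mm; from grasp [0.7725 0.1614 0.2179] yaw 157.0
```

```bash
python3 -m pendant '[[0.015,0,0,0,6.6],[0.015,0,0,0,6.6],[0.015,0,0,0,6.6],[0.015,0,0,0,6.6],[0.015,0,0,0,6.6],[0.015,0,0,0,6.6],[0.015,0,0,0,6.6],[0.015,0,0,0,6.5],[0.015,0,0,0,6.5],[0.015,0,0,0,6.5],[0.015,0,0,0,0],[0.015,0,0,0,0]]';python3 -m pendant '[[0.015,-0.0079,-0.0343,0,0],[0.015,-0.0079,-0.0343,0,0],[0.015,-0.0079,-0.0343,0,0],[0.015,-0.0079,-0.0343,0,0],[0.015,-0.0079,-0.0343,0,0],[0.015,-0.0079,-0.0343,0,0],[0.015,-0.0079,-0.0343,0,0],[0.015,-0.0079,-0.0343,0.01,0],[0.015,-0.0079,-0.0343,0.015,0],[0.015,-0.0079,-0.0343,0.015,0],[0.015,0,0,0,0],[0.015,0,0,0,0]]';python3 -m pendant '[[0.015,0,0,0,0],[0.015,0,0,0,0]]'; python3 - <<'E'
from h import *
go(.4308,.0733,.16,-88.7)
im,d=bot.read_camera("wrist");cv2.imwrite("pics/w7.png",im)
E
```

```text
t: 33.17
eef_pos: [0.7716, 0.1617, 0.3683]
tool_rot: [-0.0, 0.698, 0.716, -0.001]
contact_force: [-0.3, -0.3, -1.1]
gripper_width: 0.263
grasp_force: 44.0
t: 34.17
eef_pos: [0.4282, 0.074, 0.3286]
tool_rot: [-0.001, 0.698, 0.716, -0.001]
contact_force: [0.7, -1.0, -0.1]
gripper_width: 0.264
grasp_force: 43.9
t: 34.33
eef_pos: [0.4322, 0.0752, 0.3305]
tool_rot: [0.001, 0.698, 0.716, 0.001]
contact_force: [1.1, 0.7, -0.8]
gripper_width: 0.26
grasp_force: 43.9
yawrow(total about tool z) 0.1 deg; shift x -1.9 y -1.5 z 15.5 mm; from grasp [0.4322 0.0752 0.1755] yaw 91.4
```

View pics/w7.png

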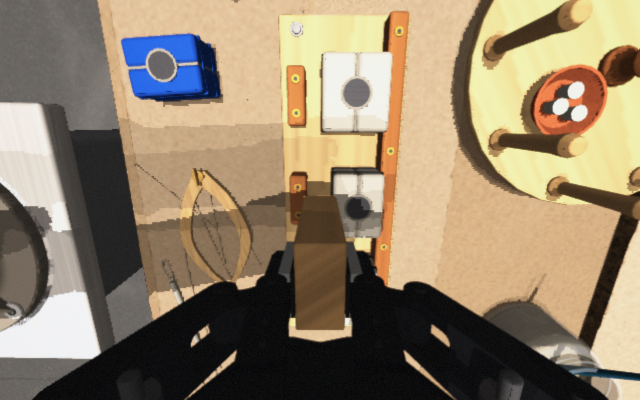

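```bash
python3 -m pendant '[[0.015,-0.0019,-0.0012,0.015,0.1],[0.015,0,0,0.015,0],[0.015,0,0,0.01,0],[0.015,0,0,0.005,0],[0.015,0,0,0,0],[0.015,0,0,0,0]]';python3 -m pendant '[[0.015,0,0,0.007,0],[0.015,0,0,0.006,0],[0.015,0,0,0,0]]'
```

```text
t: 34.88
eef_pos: [0.4302, 0.0728, 0.2848]
tool_rot: [0.0, 0.7, 0.714, -0.0]
contact_force: [1.0, -0.1, -0.0]
gripper_width: 0.261
grasp_force: 43.9
t: 35.13
eef_pos: [0.4294, 0.0729, 0.2709]
tool_rot: [-0.0, 0.7, 0.715, -0.0]
contact_force: [-0.2, 0.3, -1.1]
gripper_width: 0.266
grasp_force: 43.9
```

```bash
python3 -m pendant '[[0.015,0,0.001,0.004,0],[0.015,0,0,0.004,0],[0.015,0,0,0.003,0],[0.015,0,0,0,0]]';python3 -m pendant '[[0.015,0,0,0.004,0],[0.015,0,0,0.003,0],[0.015,0,0,0.002,0],[0.015,0,0,0,0],[0.015,0,0,0,0]]'
```

```text
t: 35.47
eef_pos: [0.431, 0.0729, 0.2604]
tool_rot: [0.0, 0.7, 0.714, 0.0]
contact_force: [0.7, -0.2, -1.5]
gripper_width: 0.263
grasp_force: 43.9
t: 35.88
eef_pos: [0.431, 0.0729, 0.2517]
tool_rot: [0.0, 0.7, 0.714, 0.0]
contact_force: [2.2, -0.8, -2.6]
gripper_width: 0.262
grasp_force: 43.7
```

```bash
python3 -m pendant '[[0.015,0,0,0.002,0],[0.015,0,0,0.001,0],[0.015,0,0,0.001,0],[0.015,0,0,0,0],[0.015,0,0,0,0]]';python3 -m pendant '[[0.015,0,0,0.001,0],[0.015,0,0,0.001,0],[0.015,0,0,0,0]]'
```

```text
t: 36.3
eef_pos: [0.4311, 0.0727, 0.2484]
tool_rot: [-0.0, 0.7, 0.714, 0.001]
contact_force: [-0.6, -1.6, 10.5]
gripper_width: 0.264
grasp_force: 45.5
t: 36.55
eef_pos: [0.4315, 0.0722, 0.2482]
tool_rot: [-0.001, 0.7, 0.714, 0.001]
contact_force: [-8.8, -3.4, 47.6]
gripper_width: 0.262
grasp_force: 50.4
```

```bash
python3 -m pendant '[[0.015,0,0,-0.0015,0],[0.03,0,0,0,0],[0.05,0,0,0,0],[0.05,0,0,0,0],[0.05,0,0,-0.03,0],[0.05,0,0,-0.04,0],[0.05,0,0,-0.035,0],[0.05,0,0,0,0],[0.05,0,0,0,0]]'; python3 - <<'E'
from h import *
im,d=bot.read_camera("wrist");m=bot.camera_model("wrist")
print("packer");whites("w",im,d,m,.095,.125,40,(.43,.073),.06)
print("mould");whites("w",im,d,m,.05,.075,300,(.455,.075),.14)
go(.7748,.2265,.22,16.5)
E
```

```text
t: 37.3
eef_pos: [0.431, 0.0731, 0.3534]
tool_rot: [0.0, 0.699, 0.715, 0.002]
contact_force: [0.3, 0.0, -0.1]
gripper_width: 0.583
grasp_force: 0.0
packer
1589 zmed 0.1095 [429.2  72.8] [23.  44.3] 1.2
mould
4570 zmed 0.0622 [457.1 169.9] [55.3 59.8] 1.3
2907 zmed 0.0623 [452.3  75.7] [69.5 59.7] 1.0
2220 zmed 0.0625 [463.9 -19.2] [50.4 60.6] 1.7
yawrow(total about tool z) 74.7 deg; shift x 373.9 y -49.2 z -22.9 mm; from grasp [0.4303 0.0731 0.1971] yaw 91.2
```

```bash
python3 -m pendant '[[0.045,0,0,-0.01,6.8],[0.045,0,0,-0.013,6.8],[0.045,0,0,0,6.8],[0.045,0,0,0,6.8],[0.045,0,0,0,6.8],[0.045,0,0,0,6.8],[0.045,0,0,0,6.8],[0.045,0,0,0,6.8],[0.045,0,0,0,6.8],[0.045,0,0,0,6.8],[0.045,0,0,0,6.7],[0.045,0,0,0,0]]';python3 -m pendant '[[0.045,0.0374,-0.0049,0,0],[0.045,0.0374,-0.0049,0,0],[0.045,0.0374,-0.0049,0,0],[0.045,0.0374,-0.0049,0,0],[0.045,0.0374,-0.0049,0,0],[0.045,0.0374,-0.0049,0,0],[0.045,0.0374,-0.0049,0,0],[0.045,0.0374,-0.0049,0,0],[0.045,0.0374,-0.0049,0,0],[0.045,0.0374,-0.0049,0,0],[0.045,0,0,0,0],[0.045,0,0,0,0]]';python3 -m pendant '[[0.045,0,0,0,0],[0.045,0,0,0,0]]'; python3 - <<'E'
from h import *
im,d=bot.read_camera("wrist");m=bot.camera_model("wrist")
whites("w",im,d,m,.11,.145,40,(.69,.199),.14);p=pose();print(p[2]["q"]);go(.7748,.2265,.112,16.5)
E
```

```text
t: 38.35
eef_pos: [0.4299, 0.0729, 0.3736]
tool_rot: [0.001, 0.99, 0.142, -0.002]
contact_force: [-0.7, -0.2, -0.4]
gripper_width: 0.526
grasp_force: 0.0
t: 39.35
eef_pos: [0.7764, 0.2267, 0.3706]
tool_rot: [0.001, 0.989, 0.146, -0.002]
contact_force: [-0.2, -0.8, -0.9]
gripper_width: 0.528
grasp_force: 0.0
t: 39.52
eef_pos: [0.7748, 0.2249, 0.3742]
tool_rot: [0.0, 0.99, 0.143, -0.001]
contact_force: [-0.4, -0.0, -0.4]
gripper_width: 0.527
grasp_force: 0.0
1248 zmed 0.1307 [776.5 225.4] [43.9 17.9] 16.5
1105 zmed 0.1301 [738.7 278.2] [43.4 13.3] 55.8
255 zmed 0.1177 [739.  107.4] [14.  15.3] 87.4
430 zmed 0.1207 [679.5 301.1] [ 5.  30.3] 6.4
55 zmed 0.1198 [612.2 281.8] [10.6  7.5] 13.9
[-0.719522    0.82296709  0.69962979  1.22840471 -0.5177842   1.26727355
 -1.313474  ]
yawrow(total about tool z) -0.0 deg; shift x 0.5 y -1.4 z 108.0 mm; from grasp [0.7747 0.225  0.22  ] yaw 16.5
```

```bash
python3 -m pendant '[[0.045,0.001,-0.0007,0.03,0],[0.045,0,0,0.03,0],[0.045,0,0,0.03,0],[0.045,0,0,0.018,0],[0.045,0,0,0,0],[0.01,0,0,0,0],[0.01,0,0,0,0],[0.01,0,0,0,0],[0.01,0,0,0,0],[0.01,0,0,0,0]]' 40; python3 -m pendant '[[0.01,0,0,-0.02,0],[0.01,0,0,-0.03,0],[0.01,0,0,-0.03,0],[0.01,0,0,-0.025,0],[0.01,0,0,0,-6.8],[0.01,0,0,0,-6.8],[0.01,0,0,0,-6.8],[0.01,0,0,0,-6.8],[0.01,0,0,0,-6.8],[0.01,0,0,0,-6.8],[0.01,0,0,0,-6.8],[0.01,0,0,0,-6.8]]';python3 -m pendant '[[0.01,0,0,0,-6.8],[0.01,0,0,0,-6.8],[0.01,0,0,0,-6.7],[0.01,0,0,0,0],[0.01,0,0,0,0]]'; python3 - <<'E'
from h import *
go(.4302,-.0200,.16,-88.7)
E
```

```text
t: 40.4
eef_pos: [0.7768, 0.2268, 0.27]
tool_rot: [-0.0, 0.99, 0.144, 0.002]
contact_force: [-1.2, 0.0, 7.0]
gripper_width: 0.208
grasp_force: 44.3
t: 41.4
eef_pos: [0.7761, 0.2269, 0.3728]
tool_rot: [0.0, 0.813, 0.582, 0.0]
contact_force: [0.6, -0.5, -0.0]
gripper_width: 0.204
grasp_force: 43.2
t: 41.82
eef_pos: [0.7762, 0.2267, 0.3727]
tool_rot: [-0.0, 0.701, 0.713, 0.0]
contact_force: [0.1, -0.4, -0.4]
gripper_width: 0.204
grasp_force: 43.2
yawrow(total about tool z) -0.3 deg; shift x -238.8 y -351.5 z 57.7 mm; from grasp [0.7762 0.2267 0.2177] yaw 91.0
```

```bash
python3 -m pendant '[[0.01,-0.0217,-0.032,0,-0.3],[0.01,-0.0217,-0.032,0,0],[0.01,-0.0217,-0.032,0,0],[0.01,-0.0217,-0.032,0,0],[0.01,-0.0217,-0.032,0,0],[0.01,-0.0217,-0.032,0,0],[0.01,-0.0217,-0.032,0,0],[0.01,-0.0217,-0.032,0,0],[0.01,-0.0217,-0.032,0,0],[0.01,-0.0217,-0.032,0.01,0],[0.01,-0.0217,-0.0315,0.015,0],[0.01,0,0,0.01,0]]';python3 -m pendant '[[0.01,0,0,0,0],[0.01,0,0,0,0],[0.01,0,0,0,0],[0.01,0,0,0,0]]'; python3 - <<'E'
from h import *
im,d=bot.read_camera("wrist");m=bot.camera_model("wrist")
print("mould");whites("w",im,d,m,.05,.075,300,(.455,.045),.14)
print("stops");whites("w",im,d,m,.031,.046,100,(.42,.045),.13)
go(.4304,-.0200,.13,-88.7)
E
```

```text
t: 42.82
eef_pos: [0.4245, -0.0252, 0.3359]
tool_rot: [-0.002, 0.702, 0.713, -0.002]
contact_force: [-0.4, 0.9, -1.9]
gripper_width: 0.206
grasp_force: 43.2
t: 43.15
eef_pos: [0.4322, -0.02, 0.338]
tool_rot: [0.001, 0.698, 0.716, 0.001]
contact_force: [0.2, 0.6, 0.0]
gripper_width: 0.205
grasp_force: 43.2
mould
574 zmed 0.0573 [458.7 141.2] [55.8  4.2] 0.4
4076 zmed 0.0635 [465.4  75.3] [45.4 59.5] 1.6
3259 zmed 0.0636 [465.4 -18.8] [50.1 59.7] 1.6
stops
194 zmed 0.0383 [408.9 145.9] [15.8  5.4] 3.7
3946 zmed 0.0394 [473.5  42.2] [ 70.5 213. ] 3.7
806 zmed 0.0397 [409.6  74. ] [14.8 50.3] 2.9
713 zmed 0.0397 [412.5 -20.7] [15.8 50. ] 0.9
yawrow(total about tool z) 0.2 deg; shift x 0.0 y -1.6 z 52.9 mm; from grasp [ 0.432  -0.02    0.1829] yaw 91.5
```

```bash
python3 -m pendant '[[0.01,0,-0.0015,0.015,0.2],[0.01,0,0,0.015,0],[0.01,0,0,0.015,0],[0.01,0,0,0.01,0],[0.01,0,0,0.004,0],[0.01,0,0,0,0],[0.01,0,0,0,0]]';python3 -m pendant '[[0.01,0,0,0.005,0],[0.01,0,0,0.005,0],[0.01,0,0,0,0],[0.01,0,0,0,0]]'
```

```text
t: 43.78
eef_pos: [0.4299, -0.0205, 0.2785]
tool_rot: [0.0, 0.699, 0.715, 0.0]
contact_force: [-0.1, 1.3, -1.1]
gripper_width: 0.203
grasp_force: 43.2
t: 44.12
eef_pos: [0.4294, -0.0207, 0.2681]
tool_rot: [-0.0, 0.699, 0.715, -0.0]
contact_force: [-0.6, 0.4, -0.1]
gripper_width: 0.204
grasp_force: 43.2
```

Foot at about z 0.032, free. Shift x by +1 mm and continue down to the board (TCP about 0.250).

```bash
python3 -m pendant '[[0.01,-0.0005,0.001,0.003,0],[0.01,0,0,0.004,0],[0.01,0,0,0.003,0],[0.01,0,0,0,0]]';python3 -m pendant '[[0.01,0,0,0.003,0],[0.01,0,0,0.003,0],[0.01,0,0,0,0],[0.01,0,0,0,0]]';python3 -m pendant '[[0.01,0,0,0.001,0],[0.01,0,0,0.001,0],[0.01,0,0,0,0],[0.01,0,0,0,0]]'
```

```text
t: 44.45
eef_pos: [0.4305, -0.0212, 0.2577]
tool_rot: [0.0, 0.699, 0.715, -0.0]
contact_force: [0.5, -0.2, -0.6]
gripper_width: 0.205
grasp_force: 43.1
t: 44.78
eef_pos: [0.4305, -0.0212, 0.252]
tool_rot: [0.0, 0.699, 0.715, -0.0]
contact_force: [2.2, -0.5, -1.0]
gripper_width: 0.202
grasp_force: 43.1
t: 45.12
eef_pos: [0.4306, -0.0211, 0.2506]
tool_rot: [-0.0, 0.699, 0.715, 0.0]
contact_force: [-0.9, -0.8, 6.2]
gripper_width: 0.206
grasp_force: 44.3
```

```bash
python3 -m pendant '[[0.01,0,0,0.001,0],[0.01,0,0,0,0],[0.01,0,0,-0.001,0],[0.03,0,0,0,0],[0.045,0,0,0,0],[0.045,0,0,0,0],[0.045,0,0,-0.03,0],[0.045,0,0,-0.04,0],[0.045,0,0,-0.035,0],[0.045,0,0,0,0],[0.045,0,0,0,0]]'; python3 - <<'E'
from h import *
im,d=bot.read_camera("wrist");m=bot.camera_model("wrist")
print("packer");whites("w",im,d,m,.095,.125,40,(.43,.023),.09)
print("mould");whites("w",im,d,m,.05,.075,300,(.455,.075),.14)
go(.7376,.2784,.22,56)
E
```

```text
t: 46.03
eef_pos: [0.431, -0.0211, 0.3568]
tool_rot: [0.001, 0.699, 0.715, 0.002]
contact_force: [-0.6, -0.1, -0.9]
gripper_width: 0.53
grasp_force: 0.0
packer
2045 zmed 0.1093 [429.2  72.9] [22.6 43.4] 0.8
1199 zmed 0.1094 [428.7 -21.9] [18.  45.1] 1.0
mould
1043 zmed 0.0608 [457.2 143.3] [10.3 55.7] 88.3
3496 zmed 0.0621 [464.   75.6] [45.6 59.1] 1.4
3016 zmed 0.0623 [464.  -18.8] [50.3 59.2] 1.0
yawrow(total about tool z) 35.3 deg; shift x 420.0 y 87.3 z -19.6 mm; from grasp [ 0.4303 -0.021   0.2004] yaw 91.3
```

```bash
python3 -m pendant '[[0.04,0,0,-0.01,5.9],[0.04,0,0,-0.01,5.9],[0.04,0,0,0,5.9],[0.04,0,0,0,5.9],[0.04,0,0,0,5.9],[0.04,0,0,0,5.8],[0.04,0,0,0,0]]';python3 -m pendant '[[0.04,0.0382,0.0079,0,0],[0.04,0.0382,0.0079,0,0],[0.04,0.0382,0.0079,0,0],[0.04,0.0382,0.0079,0,0],[0.04,0.0382,0.0079,0,0],[0.04,0.0382,0.0079,0,0],[0.04,0.0382,0.0079,0,0],[0.04,0.0382,0.0079,0,0],[0.04,0.0382,0.0079,0,0],[0.04,0.0382,0.0079,0,0],[0.04,0.0382,0.0079,0,0],[0.04,0,0,0,0]]';python3 -m pendant '[[0.04,0,0,0,0],[0.04,0,0,0,0],[0.04,0,0,0,0]]'; python3 - <<'E'
from h import *
im,d=bot.read_camera("wrist");m=bot.camera_model("wrist")
whites("w",im,d,m,.11,.145,40,(.69,.199),.14);go(.7376,.2784,.112,56)
E
```

```text
t: 46.67
eef_pos: [0.4298, -0.0211, 0.3737]
tool_rot: [-0.0, 0.884, 0.468, -0.002]
contact_force: [-0.0, -0.5, -0.0]
gripper_width: 0.47
grasp_force: 0.0
t: 47.67
eef_pos: [0.7394, 0.2858, 0.37]
tool_rot: [-0.001, 0.881, 0.474, -0.001]
contact_force: [-2.4, 0.6, -0.8]
gripper_width: 0.471
grasp_force: 0.0
t: 47.92
eef_pos: [0.7371, 0.2768, 0.3745]
tool_rot: [0.0, 0.883, 0.469, -0.001]
contact_force: [0.2, -1.0, -0.4]
gripper_width: 0.465
grasp_force: 0.0
902 zmed 0.1306 [737.3 279.1] [43.8 12.8] 56.4
844 zmed 0.1293 [677.  295.4] [ 8.2 42.1] 5.5
248 zmed 0.1173 [614.4 280.6] [12.4 15.7] 37.0
76 zmed 0.1190 [575.8 213. ] [13.   7.6] 41.8
62 zmed 0.1195 [738.7 107.1] [12.1  7.3] 79.0
yawrow(total about tool z) -0.1 deg; shift x 1.5 y -0.5 z 108.1 mm; from grasp [0.7371 0.2769 0.2201] yaw 55.9
```

```bash
python3 -m pendant '[[0.04,0.0012,-0.0008,0.03,-0.4],[0.04,0,0,0.03,0],[0.04,0,0,0.03,0],[0.04,0,0,0.018,0],[0.04,0,0,0,0],[0.005,0,0,0,0],[0.005,0,0,0,0],[0.005,0,0,0,0],[0.005,0,0,0,0],[0.005,0,0,0,0]]' 40; python3 -m pendant '[[0.005,0,0,-0.02,0],[0.005,0,0,-0.03,0],[0.005,0,0,-0.03,0],[0.005,0,0,-0.025,0],[0.005,0,0,0,-5.9],[0.005,0,0,0,-5.9],[0.005,0,0,0,-5.8],[0.005,0,0,0,-5.8],[0.005,0,0,0,-5.8],[0.005,0,0,0,-5.8],[0.005,0,0,0,0],[0.005,0,0,0,0]]'; python3 - <<'E'
from h import *
go(.4235,.1695,.16,-88.7)
E
```

```text
t: 48.8
eef_pos: [0.7382, 0.2799, 0.27]
tool_rot: [0.0, 0.881, 0.473, 0.002]
contact_force: [-0.6, -1.8, 6.5]
gripper_width: 0.146
grasp_force: 43.6
t: 49.8
eef_pos: [0.7375, 0.2798, 0.3728]
tool_rot: [-0.0, 0.7, 0.715, 0.0]
contact_force: [-0.2, 0.1, 0.4]
gripper_width: 0.143
grasp_force: 42.5
yawrow(total about tool z) -0.1 deg; shift x -103.2 y -316.4 z 57.8 mm; from grasp [0.7375 0.2798 0.2178] yaw 91.2
```

```bash
python3 -m pendant '[[0.005,0,0,-0.02,0],[0.005,-0.0115,-0.0352,0,-0.1],[0.005,-0.0115,-0.0352,0,0],[0.005,-0.0115,-0.0352,0,0],[0.005,-0.0115,-0.0352,0,0],[0.005,-0.0115,-0.0352,0,0],[0.005,-0.0115,-0.0352,0,0],[0.005,-0.0115,-0.0352,0.015,0],[0.005,-0.0115,-0.0352,0.02,0],[0.005,-0.0115,-0.0348,0.02,0],[0.005,0,0,0,0],[0.005,0,0,0,0]]';python3 -m pendant '[[0.005,0,0,0,0],[0.005,0,0,0,0],[0.005,0,0,0,0],[0.005,0,0,0,0]]'; python3 - <<'E'
from h import *
im,d=bot.read_camera("wrist");m=bot.camera_model("wrist");cv2.imwrite("pics/w8.png",im)
print("mould");whites("w",im,d,m,.05,.075,300,(.455,.12),.14)
print("stops");whites("w",im,d,m,.031,.046,100,(.42,.12),.13)
go(.4236,.1690,.13,-88.7)
E
```

```text
t: 50.8
eef_pos: [0.4215, 0.1671, 0.3362]
tool_rot: [-0.001, 0.699, 0.715, -0.002]
contact_force: [0.3, 0.4, -0.5]
gripper_width: 0.145
grasp_force: 42.5
t: 51.13
eef_pos: [0.4254, 0.169, 0.3381]
tool_rot: [0.0, 0.698, 0.716, 0.001]
contact_force: [0.2, -0.1, -0.0]
gripper_width: 0.151
grasp_force: 42.5
mould
3684 zmed 0.0635 [458.3 171. ] [55.2 59.4] 1.5
353 zmed 0.0629 [477.9  96.1] [21.5 19.7] 89.1
stops
2087 zmed 0.0394 [485.6 150.4] [ 35.7 163.7] 0.7
239 zmed 0.0397 [329.6 190. ] [ 2.3 42.8] 4.9
111 zmed 0.0375 [456.6 199.9] [52.6  2.3] 3.1
745 zmed 0.0396 [408.3 169.5] [16.  49.1] 1.4
yawrow(total about tool z) 0.2 deg; shift x 0.1 y -1.6 z 52.9 mm; from grasp [0.4252 0.1689 0.1829] yaw 91.5
```

```bash
python3 -m pendant '[[0.005,0.002,-0.001,0.015,0.2],[0.005,0,0,0.015,0],[0.005,0,0,0.015,0],[0.005,0,0,0.01,0],[0.005,0,0,0.004,0],[0.005,0,0,0,0],[0.005,0,0,0,0]]';python3 -m pendant '[[0.005,0,0,0.005,0],[0.005,0,0,0.005,0],[0.005,0,0,0,0],[0.005,0,0,0,0]]'
```

```text
t: 51.77
eef_pos: [0.4235, 0.1705, 0.2787]
tool_rot: [0.0, 0.699, 0.715, 0.0]
contact_force: [0.2, -0.5, -1.2]
gripper_width: 0.146
grasp_force: 42.5
t: 52.1
eef_pos: [0.4231, 0.1704, 0.2683]
tool_rot: [-0.0, 0.699, 0.715, -0.0]
contact_force: [-0.1, -0.4, -0.9]
gripper_width: 0.144
grasp_force: 42.5
```

```bash
python3 -m pendant '[[0.005,0,0.0003,0.003,0],[0.005,0,0,0.004,0],[0.005,0,0,0.003,0],[0.005,0,0,0,0]]';python3 -m pendant '[[0.005,0,0,0.003,0],[0.005,0,0,0.003,0],[0.005,0,0,0,0],[0.005,0,0,0,0]]';python3 -m pendant '[[0.005,0,0,0.001,0],[0.005,0,0,0.001,0],[0.005,0,0,0,0],[0.005,0,0,0,0]]'
```

```text
t: 52.43
eef_pos: [0.4238, 0.1705, 0.258]
tool_rot: [0.0, 0.699, 0.715, 0.0]
contact_force: [0.8, 0.9, -1.3]
gripper_width: 0.144
grasp_force: 42.4
t: 52.77
eef_pos: [0.4238, 0.1705, 0.2523]
tool_rot: [0.0, 0.699, 0.715, 0.0]
contact_force: [3.2, 0.8, -2.2]
gripper_width: 0.144
grasp_force: 42.2
t: 53.1
eef_pos: [0.4237, 0.1706, 0.2506]
tool_rot: [0.0, 0.699, 0.715, 0.0]
contact_force: [2.4, 0.9, 0.8]
gripper_width: 0.143
grasp_force: 42.7
```

```bash
python3 -m pendant '[[0.005,0,0,0.001,0],[0.005,0,0,0.0005,0],[0.005,0,0,0,0]]'; python3 -m pendant '[[0.005,0,0,-0.001,0],[0.02,0,0,0,0],[0.04,0,0,0,0],[0.04,0,0,0,0],[0.04,0,0,-0.03,0],[0.04,0,0,-0.04,0],[0.04,0,0,-0.035,0],[0.04,-0.03,0,-0.02,0],[0.04,-0.03,0,0,0],[0.04,-0.02,0,0,0],[0.04,0,0,0,0],[0.04,0,0,0,0]]'; python3 - <<'E'
from h import *
im,d=bot.read_camera("wrist");m=bot.camera_model("wrist");cv2.imwrite("pics/w9.png",im)
print("packer");whites("w",im,d,m,.095,.125,40,(.43,.073),.15)
print("mould");whites("w",im,d,m,.05,.075,300,(.455,.075),.16)
print(pose()[:2])
a=np.radians(1.3);X=np.array([np.cos(a),np.sin(a)])
E
```

```text
t: 53.35
eef_pos: [0.4241, 0.1705, 0.2505]
tool_rot: [-0.0, 0.699, 0.715, 0.001]
contact_force: [-2.7, -1.4, 23.0]
gripper_width: 0.146
grasp_force: 46.0
t: 54.35
eef_pos: [0.4249, 0.0896, 0.3747]
tool_rot: [-0.0, 0.7, 0.714, -0.0]
contact_force: [-0.6, 0.5, -0.7]
gripper_width: 0.467
grasp_force: 0.0
packer
957 zmed 0.1106 [423.4 170.3] [12.9 43.4] 1.8
1283 zmed 0.1107 [430.7  74.8] [22.8 43.5] 1.4
825 zmed 0.1107 [430.7 -19.5] [17.3 43.9] 1.4
mould
3665 zmed 0.0636 [458.2 171.5] [55.4 60.2] 1.6
2434 zmed 0.0637 [454.   77.3] [69.  59.6] 1.6
1457 zmed 0.0637 [448.4 -18.7] [47.2 63.1] 10.2
(array([0.42497505, 0.09063598, 0.37459097]), np.float64(91.27606387080097))
```

View pics/w9.png

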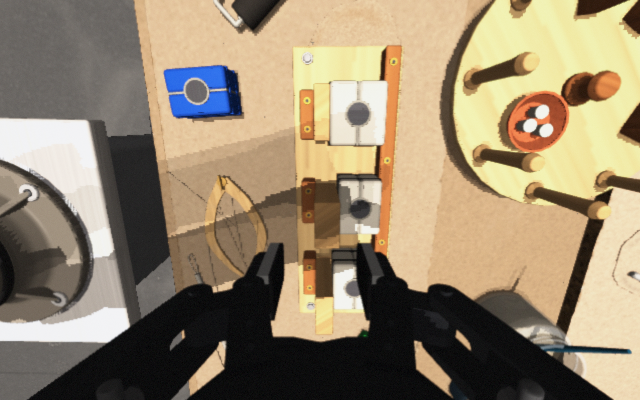

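The three packers stand in their gaps at (322,112), (325,203) and (322,318), their tops all at board height + 95 mm. The moulds are flush and the 8 mm packer is still in its socket. Handing in.

```bash
python3 -m pendant '[[0.04,0,0,-0.03,0],[0.04,0,0,0,0],[0.04,0,0,0,0]]'; python3 - <<'E'
from h import *
im,d=bot.read_camera("top");m=bot.camera_model("top")
whites("t",im,d,m,.05,.075,100,(.455,.075),.16);whites("t",im,d,m,.115,.145,30,(.69,.199),.12)
print(bot.hand_in())
E
```

```text
t: 54.65
eef_pos: [0.4257, 0.0918, 0.4057]
tool_rot: [0.0, 0.698, 0.716, 0.001]
contact_force: [-0.1, 0.2, -0.3]
gripper_width: 0.468
grasp_force: 0.0
412 zmed 0.0613 [466.4 -19.4] [49.7 60. ] 1.7
129 zmed 0.0608 [466.8  60.3] [26.9 43.6] 89.0
71 zmed 0.1270 [669.5 293.5] [ 8.8 43.6] 6.4
the job is handed in; nothing more can be done
None
```

The job is handed in, and no verdict came back: by my camera measurements all three moulds stand against the fence, centred in their own bays, with the 13, 23 and 18 mm packers in bays 1, 2 and 3 down on the board (each within about 2 mm of its mould's centre) and the 8 mm packer still in its socket; I picked each packer from the measured gap and did not try thicker ones.

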